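# Set up and leak-test the filtration manifold

### The job

Leak-test the vacuum filtration manifold: take every funnel from the sloping drying rack and stand it upright, stem fully home, in a port of the manifold (any port), close a port left over with the blanking plug, and put a lid squarely on every funnel. Only then pull the pump's sprung lever through its full stroke to the stop and ease it slowly all the way back under control, never letting it snap. Do not knock over the sample jars.

Things in the scene. Friction and masses are not known exactly. Their poses are not given: they have to be found in the camera images.
- rack: White plastic drying rack, 290 mm long (its y), fixed. Its plate slopes down towards the robot: the plate's normal leans 26 degrees (0.45 rad) from vertical towards the rack's -x. Four square openings, 41 mm wide, in a row along y at y = -105, -35, 35, 105 mm, x = 0, 58 mm above the bench. Origin: on the bench below mid-row.
- funnel0: Steel filter funnel, 96 mm tall: a black rubber stem tapering from 24 mm diameter at its flat lower end to 38 mm over 36 mm, above it a straight open steel cup, 50 mm outer and 44 mm inner diameter, from 36 to 96 mm; 200 g. Origin: centre of the stem's lower end. +z runs up from the narrow end. Starts in one of the rack's openings, leaning 26 degrees. May be absent.
- funnel1: Steel filter funnel, 96 mm tall: a black rubber stem tapering from 24 mm diameter at its flat lower end to 38 mm over 36 mm, above it a straight open steel cup, 50 mm outer and 44 mm inner diameter, from 36 to 96 mm; 200 g. Origin: centre of the stem's lower end. +z runs up from the narrow end. Starts in one of the rack's openings, leaning 26 degrees. May be absent.
- funnel2: Steel filter funnel, 96 mm tall: a black rubber stem tapering from 24 mm diameter at its flat lower end to 38 mm over 36 mm, above it a straight open steel cup, 50 mm outer and 44 mm inner diameter, from 36 to 96 mm; 200 g. Origin: centre of the stem's lower end. +z runs up from the narrow end. Starts in one of the rack's openings, leaning 26 degrees. May be absent.
- plug: Blanking plug, 94 mm tall: the same tapered black rubber stem (24 to 38 mm diameter, 36 mm long), then a steel flange 50 mm across and 8 mm thick, then a black handle 26 mm in diameter from 44 to 94 mm; 160 g. Origin: centre of the stem's lower end. +z runs up from the narrow end. Starts in one of the rack's openings, leaning 26 degrees. Needed only if a port has no funnel.
- manifold: Steel vacuum manifold, a bar 260 mm long (its y) and 50 mm wide, top face 62 mm above the bench, with three dark steel tapered sockets (ports) standing on it, 80 mm apart along y. Fixed to the bench. Origin: on the bench below the middle port; +y along the bar.
- port0 (a point): Centre of the mouth of port 0 (they follow one another along the manifold's +y), 94 mm above the bench. The socket narrows downward from 37 mm to 25 mm inner diameter, 32 mm deep, and matches the stems: fully home, a stem's lower end lies about 32 mm below this point and a cup's rim 64 mm above it. Axes as the manifold's, z up.
- port1 (a point): Centre of the mouth of port 1 (they follow one another along the manifold's +y), 94 mm above the bench. The socket narrows downward from 37 mm to 25 mm inner diameter, 32 mm deep, and matches the stems: fully home, a stem's lower end lies about 32 mm below this point and a cup's rim 64 mm above it. Axes as the manifold's, z up.
- port2 (a point): Centre of the mouth of port 2 (they follow one another along the manifold's +y), 94 mm above the bench. The socket narrows downward from 37 mm to 25 mm inner diameter, 32 mm deep, and matches the stems: fully home, a stem's lower end lies about 32 mm below this point and a cup's rim 64 mm above it. Axes as the manifold's, z up.
- lid0: Lid for a funnel: a white spigot 38 mm in diameter and 6 mm high underneath (it goes inside the cup), an aluminium disc 54 mm in diameter from 6 to 10 mm, and a black upright knob 16 mm in diameter from 10 to 44 mm; 60 g. Origin: centre of the spigot's underside, z up through the knob. On a funnel its origin is 90 mm above the funnel's. Three start on the bench; a spare one stays.
- lid1: Lid for a funnel: a white spigot 38 mm in diameter and 6 mm high underneath (it goes inside the cup), an aluminium disc 54 mm in diameter from 6 to 10 mm, and a black upright knob 16 mm in diameter from 10 to 44 mm; 60 g. Origin: centre of the spigot's underside, z up through the knob. On a funnel its origin is 90 mm above the funnel's. Three start on the bench; a spare one stays.
- lid2: Lid for a funnel: a white spigot 38 mm in diameter and 6 mm high underneath (it goes inside the cup), an aluminium disc 54 mm in diameter from 6 to 10 mm, and a black upright knob 16 mm in diameter from 10 to 44 mm; 60 g. Origin: centre of the spigot's underside, z up through the knob. On a funnel its origin is 90 mm above the funnel's. Three start on the bench; a spare one stays.
- lever_knob (a point): Centre of the black ball knob, 30 mm in diameter, at the end of the hand pump's lever, 160 mm from the hinge; the rod is 12 mm thick. At rest the lever leans 0.30 rad from vertical towards the pump's +x, away from the robot. The knob moves in the pump's x-z plane.
- lever_hinge (a point): Point on the lever's hinge axis, 65 mm above the bench. Its axes are the pump's: the lever turns about the y axis; pulling moves the knob towards -x (towards the robot).
- lever (a joint): Angle of the pump lever in rad: 0 at rest, 0.90 at its end stop when pulled fully towards the robot. A spring pulls it back with about 2 N at the knob at rest and about 10 N at the stop; let go, it snaps back.
- jar0: Glass sample jar with a white cap, 60 mm in diameter and 85 mm tall, standing on the bench; not part of the job. Origin: centre of its underside.
- jar1: Glass sample jar with a white cap, 60 mm in diameter and 85 mm tall, standing on the bench; not part of the job. Origin: centre of its underside.
- jar2: Glass sample jar with a white cap, 52 mm in diameter and 70 mm tall, standing on the bench; not part of the job. Origin: centre of its underside.
- jar3: Glass sample jar with a white cap, 52 mm in diameter and 70 mm tall, standing on the bench; not part of the job. Origin: centre of its underside.
Not all that is in view belongs to the job. Leave any yellow look-alike of the funnel0 alone.

How it is judged:
On the way, in this order (a step that is already met when the one before it is completed fails the run):
1. every port holds a funnel or the plug, fully home and upright, and every funnel has its lid on (((horizontal distance between funnel0 and port0 below 0.003 m and z of funnel0 in the frame of port0 between -0.0355 and -0.0285 m and angle between funnel0's own z axis and vertical below 0.06 rad) or (horizontal distance between funnel1 and port0 below 0.003 m and z of funnel1 in the frame of port0 between -0.0355 and -0.0285 m and angle between funnel1's own z axis and vertical below 0.06 rad) or (horizontal distance between funnel2 and port0 below 0.003 m and z of funnel2 in the frame of port0 between -0.0355 and -0.0285 m and angle between funnel2's own z axis and vertical below 0.06 rad) or (horizontal distance between plug and port0 below 0.003 m and z of plug in the frame of port0 between -0.0355 and -0.0285 m and angle between plug's own z axis and vertical below 0.06 rad)) and ((horizontal distance between funnel0 and port1 below 0.003 m and z of funnel0 in the frame of port1 between -0.0355 and -0.0285 m and angle between funnel0's own z axis and vertical below 0.06 rad) or (horizontal distance between funnel1 and port1 below 0.003 m and z of funnel1 in the frame of port1 between -0.0355 and -0.0285 m and angle between funnel1's own z axis and vertical below 0.06 rad) or (horizontal distance between funnel2 and port1 below 0.003 m and z of funnel2 in the frame of port1 between -0.0355 and -0.0285 m and angle between funnel2's own z axis and vertical below 0.06 rad) or (horizontal distance between plug and port1 below 0.003 m and z of plug in the frame of port1 between -0.0355 and -0.0285 m and angle between plug's own z axis and vertical below 0.06 rad)) and ((horizontal distance between funnel0 and port2 below 0.003 m and z of funnel0 in the frame of port2 between -0.0355 and -0.0285 m and angle between funnel0's own z axis and vertical below 0.06 rad) or (horizontal distance between funnel1 and port2 below 0.003 m and z of funnel1 in the frame of port2 between -0.0355 and -0.0285 m and angle between funnel1's own z axis and vertical below 0.06 rad) or (horizontal distance between funnel2 and port2 below 0.003 m and z of funnel2 in the frame of port2 between -0.0355 and -0.0285 m and angle between funnel2's own z axis and vertical below 0.06 rad) or (horizontal distance between plug and port2 below 0.003 m and z of plug in the frame of port2 between -0.0355 and -0.0285 m and angle between plug's own z axis and vertical below 0.06 rad)) and ((horizontal distance between funnel0 and port0 below 0.003 m and z of funnel0 in the frame of port0 between -0.0355 and -0.0285 m and angle between funnel0's own z axis and vertical below 0.06 rad) or (horizontal distance between funnel0 and port1 below 0.003 m and z of funnel0 in the frame of port1 between -0.0355 and -0.0285 m and angle between funnel0's own z axis and vertical below 0.06 rad) or (horizontal distance between funnel0 and port2 below 0.003 m and z of funnel0 in the frame of port2 between -0.0355 and -0.0285 m and angle between funnel0's own z axis and vertical below 0.06 rad)) and ((horizontal distance between funnel1 and port0 below 0.003 m and z of funnel1 in the frame of port0 between -0.0355 and -0.0285 m and angle between funnel1's own z axis and vertical below 0.06 rad) or (horizontal distance between funnel1 and port1 below 0.003 m and z of funnel1 in the frame of port1 between -0.0355 and -0.0285 m and angle between funnel1's own z axis and vertical below 0.06 rad) or (horizontal distance between funnel1 and port2 below 0.003 m and z of funnel1 in the frame of port2 between -0.0355 and -0.0285 m and angle between funnel1's own z axis and vertical below 0.06 rad)) and ((horizontal distance between funnel2 and port0 below 0.003 m and z of funnel2 in the frame of port0 between -0.0355 and -0.0285 m and angle between funnel2's own z axis and vertical below 0.06 rad) or (horizontal distance between funnel2 and port1 below 0.003 m and z of funnel2 in the frame of port1 between -0.0355 and -0.0285 m and angle between funnel2's own z axis and vertical below 0.06 rad) or (horizontal distance between funnel2 and port2 below 0.003 m and z of funnel2 in the frame of port2 between -0.0355 and -0.0285 m and angle between funnel2's own z axis and vertical below 0.06 rad)) and ((horizontal distance between lid0 and funnel0 below 0.006 m and z of lid0 in the frame of funnel0 between 0.0875 and 0.0925 m and angle between lid0's own z axis and vertical below 0.08 rad) or (horizontal distance between lid1 and funnel0 below 0.006 m and z of lid1 in the frame of funnel0 between 0.0875 and 0.0925 m and angle between lid1's own z axis and vertical below 0.08 rad) or (horizontal distance between lid2 and funnel0 below 0.006 m and z of lid2 in the frame of funnel0 between 0.0875 and 0.0925 m and angle between lid2's own z axis and vertical below 0.08 rad)) and ((horizontal distance between lid0 and funnel1 below 0.006 m and z of lid0 in the frame of funnel1 between 0.0875 and 0.0925 m and angle between lid0's own z axis and vertical below 0.08 rad) or (horizontal distance between lid1 and funnel1 below 0.006 m and z of lid1 in the frame of funnel1 between 0.0875 and 0.0925 m and angle between lid1's own z axis and vertical below 0.08 rad) or (horizontal distance between lid2 and funnel1 below 0.006 m and z of lid2 in the frame of funnel1 between 0.0875 and 0.0925 m and angle between lid2's own z axis and vertical below 0.08 rad)) and ((horizontal distance between lid0 and funnel2 below 0.006 m and z of lid0 in the frame of funnel2 between 0.0875 and 0.0925 m and angle between lid0's own z axis and vertical below 0.08 rad) or (horizontal distance between lid1 and funnel2 below 0.006 m and z of lid1 in the frame of funnel2 between 0.0875 and 0.0925 m and angle between lid1's own z axis and vertical below 0.08 rad) or (horizontal distance between lid2 and funnel2 below 0.006 m and z of lid2 in the frame of funnel2 between 0.0875 and 0.0925 m and angle between lid2's own z axis and vertical below 0.08 rad))), for 0.2 s.
2. the pump lever is pulled to its end stop (value of joint lever above 0.85 rad), for 0.1 s.
3. the lever is back at rest (value of joint lever below 0.06 rad), for 0.2 s.
At the end, for the whole second after the job is handed in: Each port holds a funnel or the plug (3 mm off axis, 3.5 mm off home, 0.06 rad off upright at most); every funnel present is in a port with a lid on (6 mm, 0.08 rad at most); the lever is within 0.06 rad of rest; all is still (all of step 1 and value of joint lever below 0.06 rad and linear speed of each of funnel0, funnel1, funnel2, lid0, lid1, lid2, plug below 0.02 m/s); the robot touches nothing.
It fails at once if the lever snaps back: it returns faster than 1.5 rad/s while still more than 0.15 rad from rest (velocity of joint lever below -1.5 rad/s and value of joint lever above 0.15 rad).
It fails at once if a sample jar is knocked over (angle between any of jar0, jar1, jar2, jar3's own z axis and vertical above 0.5 rad).
Of funnel0, funnel1, funnel2 only 2 to 3 are there at a start; the rules pass over those that are not, and their reading is None.
At some moment in a run one of lid0, lid1, lid2 may be knocked a few centimetres aside while the robot is not near it.
It also fails if it takes over 210 s, if anything falls off the work surface, if the arm or the gripper's body presses on something with over 40 N, if the wrist force passes 120 N, or if a joint passes its speed limit or range.

### The arm

A 6-joint arm with a two-finger parallel gripper is mounted at the origin on the work surface. World frame = base frame: x ahead of the robot, y to its left, z up, the work surface at z = 0. Lengths are in m, angles in rad, forces in N, time in s.
With the tool pointing down it reaches from about 0.35 to 0.85 m from the base axis. Payload 8.1 kg.
Tool frame: the origin (TCP) lies midway between the tips of the shut fingers; the grasp point (between the pads) lies 19 mm behind it; z points along the fingers, y is the direction in which the jaws open and shut (so a half turn about z gives the same grasp; the last joint's range is limited). The gripper opens to 93 mm and grips with 3 to 60 N. Pads are 15 mm wide; open, the fingers measure 128 mm over their backs; the gripper's body (75 mm by 188 mm) begins 65 mm behind the grasp point.
Start: joints at [-1.328, 0.13, 1.488, -0, 1.523, -0.085], TCP at [0.193, -0.568, 0.219] pointing down, gripper open.
Joint ranges: [-2.96, 2.96], [-0.89, 2.26], [0.02, 2.5], [-1.34, 4.48], [0, 2.73], [-2.66, 2.66]. Speed limits (rad/s): [2.39, 2.39, 2.79, 3.14, 3.14, 3.14].

### API

Orientations are given as a rotation vector (axis times angle).
In Python, from plant import monitor, eyes, ticket gives the robot as it stands.
- The arm moves only by the tool send_rows, never from a script. Its argument "motion" is a list of rows, each a list of 2 entries, a list of its own where there are three numbers: the shift along the tool's x, y, z in m, then the turn about the tool's z in degrees. In form: [[[dx, dy, dz], twist], ...]. A call has 1 to 12 rows; each row is the pose to reach, as a shift and turn from the pose commanded when the call began, along the tool's axes at that moment; what a row does not reach only later rows make up. A row lasts 1/8 s, in which the tool goes at most 62.5 mm and 10.7 degrees, less where a joint would pass 70% of its speed; a pose out of reach is approached as far as the arm can. A call with a gripper value outside its range is refused whole. "jaw" is the finger opening in m, from 0 to 0.093, set as the call begins (left out, the last holds). The fingers move at their own pace and stop on an object; "squeeze" is the grip in N (left out, the last holds). Time passes only in rows, so rows that repeat a pose let the fingers close. It gives the time, the measured TCP pose, the force and the opening at its end, in the units of the state.
- monitor.read_state(): the state, without advancing time (a new reading comes with each control period).
- eyes.read_camera(name): name is "scene" or "top" or "wrist"; returns the picture (420x560x3 uint8, red, green, blue); there is no depth.
- eyes.camera_model(name): a dict with "mtx" (3x3 intrinsics, pixels), "k1" (the pictures are not rectified: a ray, as slopes to the right and down, at radius r is drawn at 1 + k1 r^2 times it, then the intrinsics apply), "cam_to_world" (4x4, takes a point from camera to world coordinates); the wrist camera has in their place "mount" (4x4, takes a point from camera to tool coordinates, whose origin is the TCP and whose axes are the flange's). Camera axes: x right, y down, z forward; pixel columns grow to the right and rows downward; lengths in m; the calibration is good to about 2 mm. A picture is of the moment at which its call begins: read the wrist's pose just before it. camera_model takes no time and is no camera call.
- ticket.close_job(): hands the job in, once; it reports no verdict.
The state is a dict: "t": time; "q": joint angles; "dq": joint speeds; "joint_torque": joint torques, N m; "tool_pos": TCP position; "orientation": TCP orientation; "force": force on the tool from outside, world axes, zero at the start; "wrist_torque": the same for the moment, N m; "opening": finger opening in m.
Only numpy, scipy, OpenCV 4.12 (cv2) and the standard library are available. Lean on these libraries where they do the work, as an engineer would, in place of code of your own. Each camera call takes 0.05 s, during which the arm holds its last target.

## Working session

There is one attempt and no reset: what is moved stays moved. The work goes in short steps, Python scripts to look and compute and a tool call to move; the robot and the scene stay as the last step left them, time stands still between calls to the robot, and variables do not carry over. Pictures are saved under pics/ and viewed, and the job is handed in when it is done.

Besides the shell and the picture viewer there is one more tool, called after "Emit:" as name([rows], argument=value, ...), one row to a line, values as JSON. send_rows: Moves the arm, as the interface text tells. Its arguments: {"type":"object","properties":{"motion":{"type":"array","items":{"type":"array"}},"jaw":{"type":"number"},"squeeze":{"type":"number"}},"required":["motion"]}

```bash
ls; mkdir -p pics; python3 - <<'E'
from plant import monitor, eyes
import cv2,numpy as np
s=monitor.read_state();print(s)
for n in ["scene","top","wrist"]:
    cv2.imwrite(f"pics/{n}0.png",eyes.read_camera(n)[:,:,::-1]); print(n,eyes.camera_model(n))
E
```

```text
pics
{'t': 0.0, 'q': array([-1.32837166e+00,  1.31135540e-01,  1.48929351e+00,  3.38354092e-05,
        1.52299033e+00, -8.54004033e-02]), 'dq': array([ 0.00028058, -0.00039747, -0.00178415,  0.00012917, -0.00148059,
       -0.0009031 ]), 'joint_torque': array([-2.37042230e-03, -5.59843147e+01, -4.91757631e+01,  7.67932297e-02,
        3.52644303e-02, -9.99337112e-05]), 'tool_pos': array([ 0.19308607, -0.5674785 ,  0.21759494]), 'orientation': array([-3.09768509e+00, -5.12343488e-01,  1.72030394e-04]), 'force': array([ 0.26785079, -0.12987879, -0.09697354]), 'wrist_torque': array([-0.02427351, -0.01684938, -0.01343746]), 'opening': 0.0927573119090804}
scene {'mtx': array([[422.79320979,   0.        , 289.03071167],
       [  0.        , 422.79320979, 209.99784994],
       [  0.        ,   0.        ,   1.        ]]), 'k1': -0.03081389418589156, 'cam_to_world': array([[-0.45148771,  0.75789276, -0.47091126,  1.13812526],
       [ 0.8922252 ,  0.37776208, -0.24744697,  0.35568247],
       [-0.00964585, -0.53187815, -0.84676596,  1.18176402],
       [ 0.        ,  0.        ,  0.       
[... 324 characters left out ...]
,  0.00421976,  0.06559107],
       [-0.00303949, -0.21210992, -0.97724109,  1.12573218],
       [ 0.        ,  0.        ,  0.        ,  1.        ]])}
wrist {'mtx': array([[319.6383783 ,   0.        , 284.38010957],
       [  0.        , 319.6383783 , 209.01584057],
       [  0.        ,   0.        ,   1.        ]]), 'k1': 0.013889565598620283, 'mount': array([[-1.31309354e-04, -9.69660377e-01, -2.44456000e-01,
         6.70660307e-02],
       [ 9.99999979e-01, -1.65320771e-04,  1.18612959e-04,
        -2.68822807e-04],
       [-1.55427941e-04, -2.44455979e-01,  9.69660379e-01,
        -1.66431370e-01],
       [ 0.00000000e+00,  0.00000000e+00,  0.00000000e+00,
         1.00000000e+00]])}
```

View pics/scene0.png

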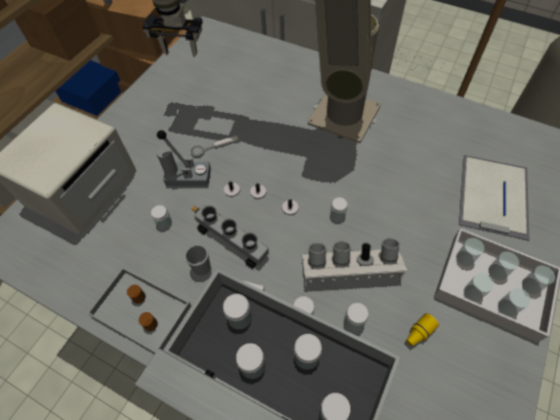

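View pics/top0.png

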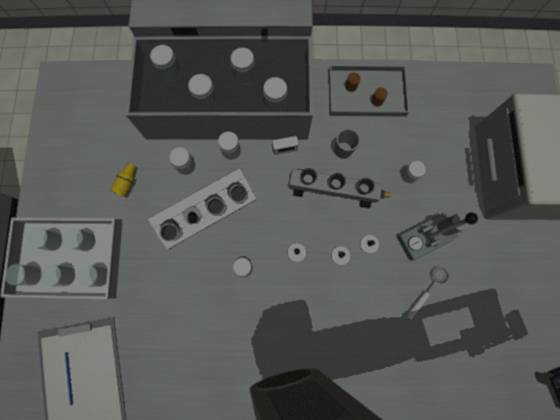

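View pics/wrist0.png

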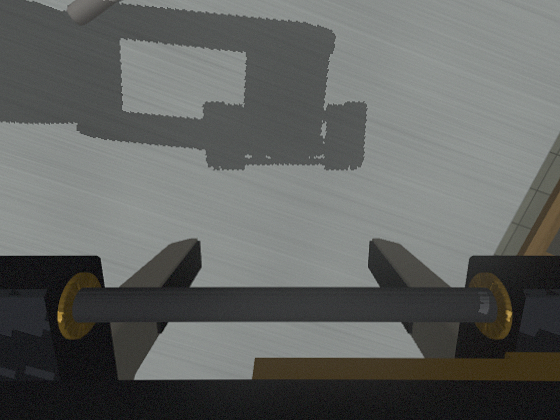

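Scene overview: rack with 3 steel funnels and the plug (second from the left) in the top view at (170,231), (193,217), (216,205), (238,191). Manifold ports at (308,177), (337,181), (366,186). Lids at (297,253), (341,256), (370,244). Lever knob at (471,218). Capped jars at (180,158), (229,143), (242,267), (415,171). Look-alikes for the funnels are the yellow funnel (124,180) and a grey cup (347,143), and I'll leave both alone.

```bash
cat > h.py <<'E'
from plant import monitor, eyes
import cv2,numpy as np
from scipy.spatial.transform import Rotation as R
def tcp():
    s=monitor.read_state(); T=np.eye(4); T[:3,:3]=R.from_rotvec(s['orientation']).as_matrix(); T[:3,3]=s['tool_pos']; return T
def model(n,T=None):
    m=eyes.camera_model(n)
    c=m['cam_to_world'] if 'cam_to_world' in m else (tcp() if T is None else T)@m['mount']
    return m['mtx'],m['k1'],c
def proj(n,P,T=None):
    K,k,c=model(n,T); P=np.atleast_2d(P)
    p=(P-c[:3,3])@c[:3,:3]; u=p[:,:2]/p[:,2:]; r2=(u**2).sum(1,keepdims=True); u=u*(1+k*r2)
    return u@K[:2,:2].T+K[:2,2]
def ray(n,px,T=None):
    K,k,c=model(n,T); d=(np.array(px,float)-K[:2,2])/np.diag(K)[:2]; u=d.copy()
    for _ in range(20): u=d/(1+k*(u@u))
    return c[:3,3],c[:3,:3]@np.r_[u,1]
def onz(n,px,z,T=None):
    o,d=ray(n,px,T); return o+d*(z-o[2])/d[2]
def tri(obs):
    A=np.zeros((3,3));b=np.zeros(3)
    for n,px,*T in obs:
        o,d=ray(n,px,*T); d=d/np.linalg.norm(d); M=np.eye(3)-np.outer(d,d); A+=M;b+=M@o
    return np.linalg.solve(A,b)
def snap(n,name,crop=None,s=1,pts=None):
    T=tcp(); im=eyes.read_camera(n)[:,:,::-1].copy()
    x0,y0,x1,y1=crop or (0,0,560,420)
    o=cv2.resize(im[y0:y1,x0:x1],None,fx=s,fy=s,interpolation=cv2.INTER_CUBIC)
    if pts is not None:
        for q in pts:
            q=(np.array(q)-[x0,y0]+.5)*s-.5; cv2.circle(o,tuple(int(v) for v in q),2,(0,0,255),-1)
    for g in range(x0-x0%20+20,x1,20): cv2.putText(o,str(g),(int((g-x0)*s),8),0,.3,(0,255,255)); cv2.line(o,(int((g-x0)*s),10),(int((g-x0)*s),14),(0,255,255))
    for g in range(y0-y0%20+20,y1,20): cv2.putText(o,str(g),(0,int((g-y0)*s)),0,.3,(0,255,255)); cv2.line(o,(20,int((g-y0)*s)),(24,int((g-y0)*s)),(0,255,255))
    cv2.imwrite(f"pics/{name}.png",o); return T,im
E
python3 - <<'E'
from h import *
snap("top","t1",(140,160,280,260),5.5)
snap("top","t2",(270,120,410,220),5.5)
snap("top","t3",(270,220,410,280),5.5)
snap("top","t4",(380,190,500,270),6)
snap("scene","s1",(150,120,290,220),5.5)
snap("scene","s2",(180,190,420,290),3.3)
E
```

```text
(no output)
```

View pics/t1.png

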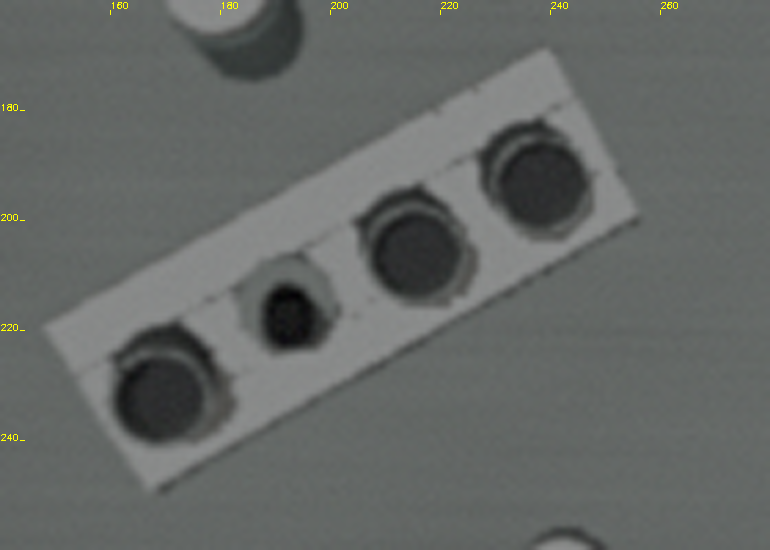

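View pics/t2.png

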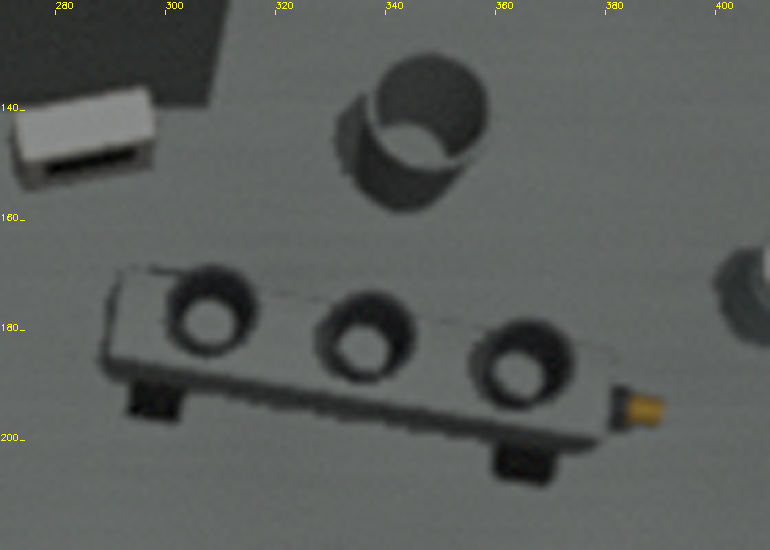

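View pics/t3.png

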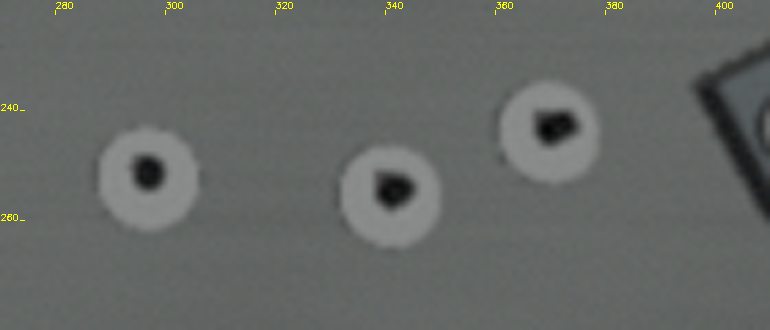

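View pics/t4.png

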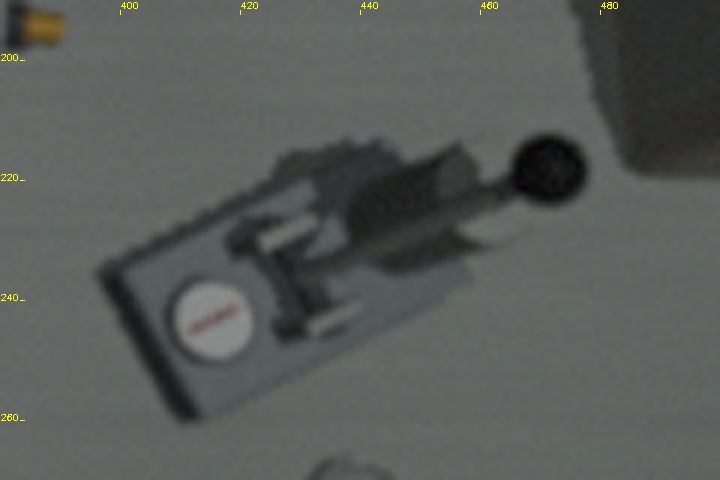

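View pics/s1.png

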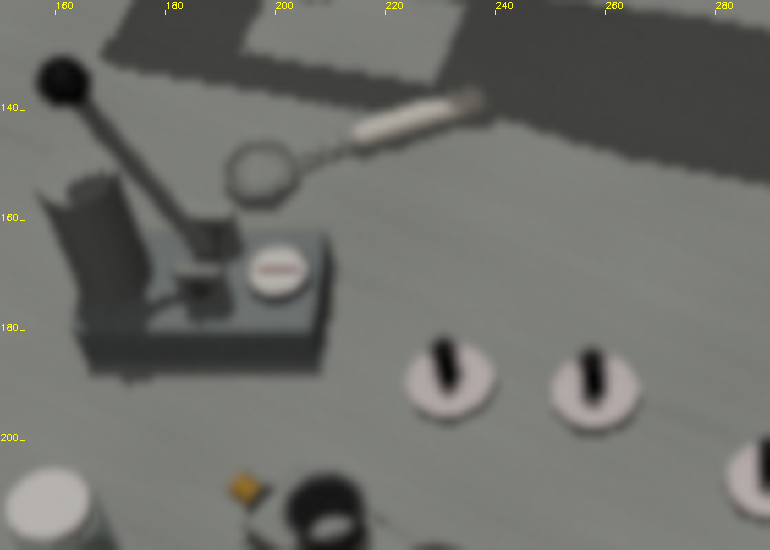

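View pics/s2.png

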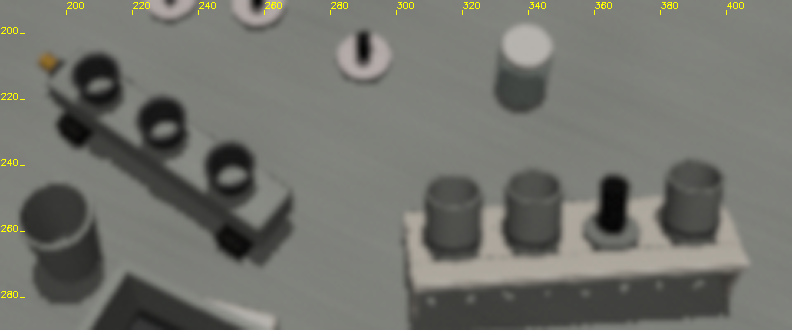

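```bash
cat > loc.py <<'E'
from h import *
from scipy.optimize import least_squares
Rz=lambda a:np.array([[np.cos(a),-np.sin(a),0],[np.sin(a),np.cos(a),0],[0,0,1]])
n=np.array([-np.sin(.45),0,np.cos(.45)])
E
python3 - <<'E'
from loc import *
top=[(238.7,194),(215.6,206),(192.5,217.5),(169,231.8)]   # order along rack, image right->left = +y
sc=[(314.5,246.5),(338.5,244.5),(362.5,244.5),(388,241.5)]
# plug top at 94 -> 58 above
for a,b in zip(top,sc): print(tri([("top",a),("scene",b)]).round(4))
def pts(p):
    out=[]
    for y,h in zip([-105,-35,35,105],[60,60,58,60]):
        out.append(Rz(p[2])@(np.array([0,y/1e3,.058])+n*h/1e3)+[p[0],p[1],0])
    return np.array(out)
f=lambda p:np.r_[(proj("top",pts(p))-top).ravel(),(proj("scene",pts(p))-sc).ravel()]
r=least_squares(f,[.5,.2,.5]);print("rack",r.x,r.fun.round(1)); rp=r.x
top=[(308.5,176.6),(336.8,181.2),(365.3,185.7)][::-1]; sc=[(207.5,212),(227.5,225.5),(248,239)]
for a,b in zip(top,sc): print(tri([("top",a),("scene",b)]).round(4))
def mp(p): return np.array([Rz(p[2])@[0,y,.094]+[p[0],p[1],0] for y in (-.08,0,.08)])
f=lambda p:np.r_[(proj("top",mp(p))-top).ravel(),(proj("scene",mp(p))-sc).ravel()]
r=least_squares(f,[.5,.0,0]);print("man",r.x,r.fun.round(1));print(mp(r.x).round(4)); m=r.x
for a in [(297,252.5),(341.2,255.8),(370,244)]: print("lid",onz("top",a,.010).round(4))
for a in [(231.5,189),(257.5,191),(290,207)]: print("lid sc",onz("scene",a,.010).round(4))
print("knob",tri([("top",(471.5,218)),("scene",(161.5,135))]).round(4))
print("hinge",onz("top",(429,237.5),.065).round(4))
for j in [(180,156,.085),(229,141,.085),(242.5,266,.07),(416,170,.07)]: print("jar",onz("top",j[:2],j[2]).round(3))
snap("top","o1",(140,120,400,260),3,np.r_[proj("top",pts(rp)),proj("top",mp(m))])
snap("scene","o2",(180,190,420,290),3.3,np.r_[proj("scene",pts(rp)),proj("scene",mp(m))])
E
```

```text
[0.6193 0.1646 0.112 ]
[0.5852 0.2241 0.1168]
[0.5541 0.2845 0.1152]
[0.5147 0.3449 0.1178]
rack [0.59022266 0.2679216  0.52369323] [ 0.9 -0.5  1.   0.1  0.8  1.2  0.8  0.   0.3  0.2  0.9  0.9  1.4  0.1
  0.3  1.2]
[ 0.6494 -0.1801  0.0928]
[ 0.6621 -0.1018  0.0911]
[ 0.6746 -0.024   0.092 ]
man [ 0.66203509 -0.10141537 -0.16114951] [ 0.6 -0.2  0.3 -0.4 -0.1 -0.4  0.3 -0.2  0.3 -0.4  0.7  0. ]
[[ 0.6492 -0.1804  0.094 ]
 [ 0.662  -0.1014  0.094 ]
 [ 0.6749 -0.0225  0.094 ]]
lid [0.473  0.0056 0.01  ]
lid [ 0.4642 -0.1205  0.01  ]
lid [ 0.4983 -0.2046  0.01  ]
lid sc [ 0.4985 -0.199   0.01  ]
lid sc [ 0.4664 -0.1161  0.01  ]
lid sc [0.4747 0.0109 0.01  ]
knob [ 0.5349 -0.399   0.2187]
hinge [ 0.51   -0.3556  0.065 ]
jar [0.735 0.338 0.085]
jar [0.781 0.201 0.085]
jar [0.43  0.155 0.07 ]
jar [ 0.702 -0.331  0.07 ]
```

View pics/o1.png

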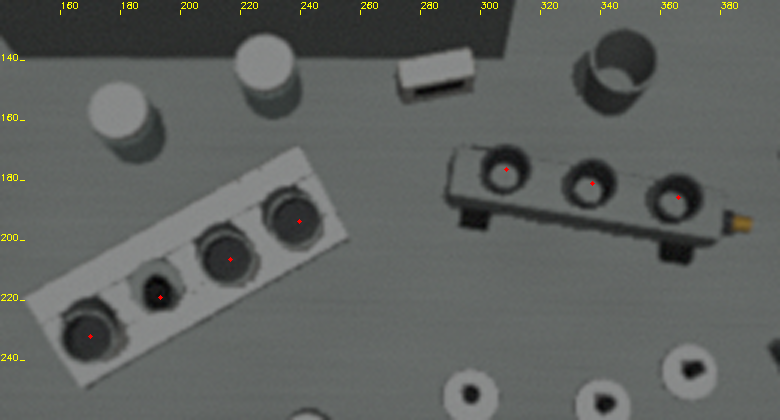

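View pics/o2.png

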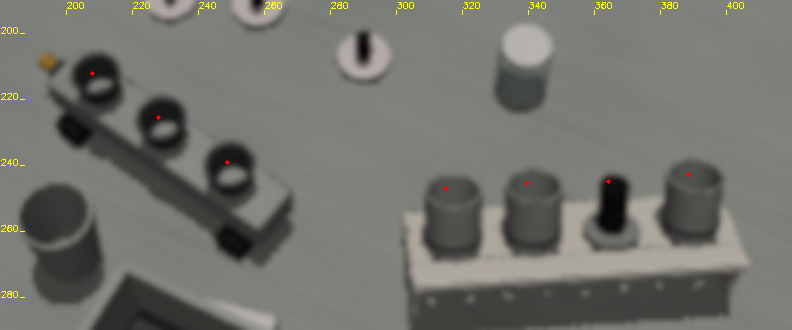

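```bash
cat > plan.py <<'E'
from loc import *
import sys
def plan(p,ang,label=""):
    """p: TCP target world, ang: world angle of jaw direction (rad)"""
    s=monitor.read_state();T=tcp();d=T[:3,:3].T@(np.array(p)-T[:3,3])
    y=T[:3,1]; a0=np.arctan2(y[1],y[0]); q1=np.arctan2(p[1],p[0])
    print(label,"shift",d.round(4),"|d|%.3f"%np.linalg.norm(d),end=" ")
    for k in (-1,0,1):
        da=(ang-a0+np.pi)%(2*np.pi)-np.pi+k*np.pi
        if abs(da)<4: print("tw%.1f(q6 %.2f)"%(-np.degrees(da),s['q'][5]+(q1-s['q'][0])-da),end=" ")
    print()
def st():
    s=monitor.read_state(); T=tcp();print("t%.2f"%s['t'],s['tool_pos'].round(4),"jaw dir %.1f"%np.degrees(np.arctan2(T[1,1],T[0,1])),"tilt",(T[:3,2]).round(3),"F",s['force'].round(1),"tau",s['wrist_torque'].round(2),"open %.4f"%s['opening'],"q",s['q'].round(2))
E
python3 - <<'E'
from plan import *
st();plan([.62,.165,.26],.5237+np.pi/2); print(tcp()[:3,:3].round(2))
E
```

```text
t0.55 [ 0.1932 -0.568   0.2186] jaw dir -71.2 tilt [-0.  0. -1.] F [0.2 0.3 0.2] tau [ 0.01  0.03 -0.04] open 0.0929 q [-1.33  0.13  1.49  0.    1.52 -0.09]
 shift [ 0.6401 -0.5566 -0.0413] |d|0.849 tw168.8(q6 4.45) tw-11.2(q6 1.31) 
[[ 0.95  0.32 -0.  ]
 [ 0.32 -0.95  0.  ]
 [ 0.   -0.   -1.  ]]
```

Emit:
send_rows([
  [[0.1,-0.05,-0.08],0],
  [[0.64,-0.556,-0.06],-11.2],
  [[0.64,-0.556,-0.06],-11.2],
  [[0.64,-0.556,-0.06],-11.2],
  [[0.64,-0.556,-0.06],-11.2],
  [[0.64,-0.556,-0.06],-11.2],
  [[0.64,-0.556,-0.06],-11.2],
  [[0.64,-0.556,-0.06],-11.2],
  [[0.64,-0.556,-0.06],-11.2],
  [[0.64,-0.556,-0.06],-11.2],
  [[0.64,-0.556,-0.06],-11.2],
  [[0.64,-0.556,-0.06],-11.2],
])

```text
t: 2.05
tool_pos: [0.5663, 0.0693, 0.2757]
orientation: [3.034, 0.813, 0.001]
force: [1.4, -0.4, 0.3]
opening: 0.0932
```

```bash
python3 - <<'E'
from plan import *
st();plan([.62,.165,.26],.5237+np.pi/2); 
E
```

```text
t2.05 [0.5663 0.0693 0.2757] jaw dir -60.0 tilt [ 0.001 -0.    -1.   ] F [ 1.4 -0.4  0.3] tau [-0.05 -0.05 -0.05] open 0.0932 q [ 0.03  0.03  1.49 -0.    1.62  1.08]
 shift [ 0.0943 -0.0561  0.0157] |d|0.111 tw180.0(q6 4.45) tw-0.0(q6 1.31)
```

Emit:
send_rows([
  [[0.05,-0.03,0.006],0],
  [[0.094,-0.056,0.015],0],
  [[0.094,-0.056,0.015],0],
  [[0.094,-0.056,0.015],0],
])

```text
t: 2.55
tool_pos: [0.6188, 0.1626, 0.2601]
orientation: [3.034, 0.813, -0.001]
force: [-0.9, 0.3, 0.1]
opening: 0.0931
```

```bash
python3 - <<'E'
from plan import *
st();snap("wrist","w1",None,1.4)
E
```

```text
t2.55 [0.6188 0.1626 0.2601] jaw dir -60.0 tilt [-0.001 -0.    -1.   ] F [-0.9  0.3  0.1] tau [-0.04  0.01  0.01] open 0.0931 q [ 0.18  0.23  1.31 -0.    1.61  1.22]
```

View pics/w1.png

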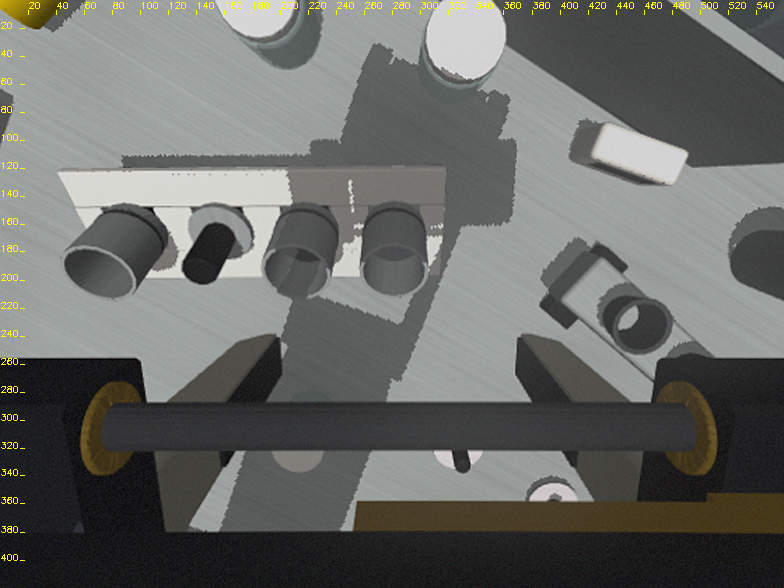

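```bash
python3 - <<'E'
from plan import *
P=[.5902,.2679,.5237]
print((proj("wrist",np.array([[.6188,.1626,.112]]))))
rx=Rz(P[2])[:,0]; ry=Rz(P[2])[:,1]
for px,y in [((281.5,192),-.105),((212,193.6),-.035),((71.5,194.5),.105)]:
    w=onz("wrist",px,.112); c=w-n[2]*.06*np.array([0,0,1])-Rz(P[2])@np.array([n[0]*.06,0,0])
    q=Rz(P[2]).T@(w-[P[0],P[1],0]); print(w.round(4),"rack frame",q.round(4),"exp",np.round(n*.06+[0,y,.058],4))
E
```

```text
[[284.03961962 196.96071728]]
[0.6219 0.1673 0.112 ] rack frame [-0.0228 -0.1029  0.112 ] exp [-0.0261 -0.105   0.112 ]
[0.5857 0.227  0.112 ] rack frame [-0.0244 -0.0332  0.112 ] exp [-0.0261 -0.035   0.112 ]
[0.5149 0.3478 0.112 ] rack frame [-0.0252  0.1068  0.112 ] exp [-0.0261  0.105   0.112 ]
```

```bash
cat >> plan.py <<'E'
P=[.5902,.2679,.5237]
def rk(q): return Rz(P[2])@np.array(q)+[P[0],P[1],0]
E
python3 - <<'E'
from plan import *
for z in (.13,.0786): plan(rk([-.016,-.1033,z]),P[2]+np.pi/2)
E
```

```text
shift [ 0.0121 -0.0028  0.1307] |d|0.131 tw180.0(q6 4.45) tw-0.0(q6 1.31) 
 shift [ 0.0121 -0.0028  0.1821] |d|0.183 tw180.0(q6 4.45) tw-0.0(q6 1.31)
```

Emit:
send_rows([
  [[0.012,-0.003,0.05],0],
  [[0.012,-0.003,0.1],0],
  [[0.012,-0.003,0.13],0],
  [[0.012,-0.003,0.13],0],
  [[0.012,-0.003,0.13],0],
  [[0.012,-0.003,0.13],0],
], jaw=0.053, squeeze=4)

```text
t: 3.35
tool_pos: [0.6295, 0.1713, 0.1334]
orientation: [3.035, 0.812, 0.007]
force: [-0.1, 0.2, -0.9]
opening: 0.053
```

```bash
python3 - <<'E'
from plan import *
st();plan(rk([-.016,-.1033,.0786]),P[2]+np.pi/2);snap("wrist","w2",None,1.4)
E
```

```text
t3.35 [0.6295 0.1713 0.1334] jaw dir -60.0 tilt [ 0.004  0.001 -1.   ] F [-0.1  0.2 -0.9] tau [-0.02 -0.01 -0.04] open 0.0530 q [0.19 0.32 1.43 0.   1.39 1.24]
 shift [-0.0019 -0.0001  0.0548] |d|0.055 tw179.9(q6 4.45) tw-0.1(q6 1.31)
```

View pics/w2.png

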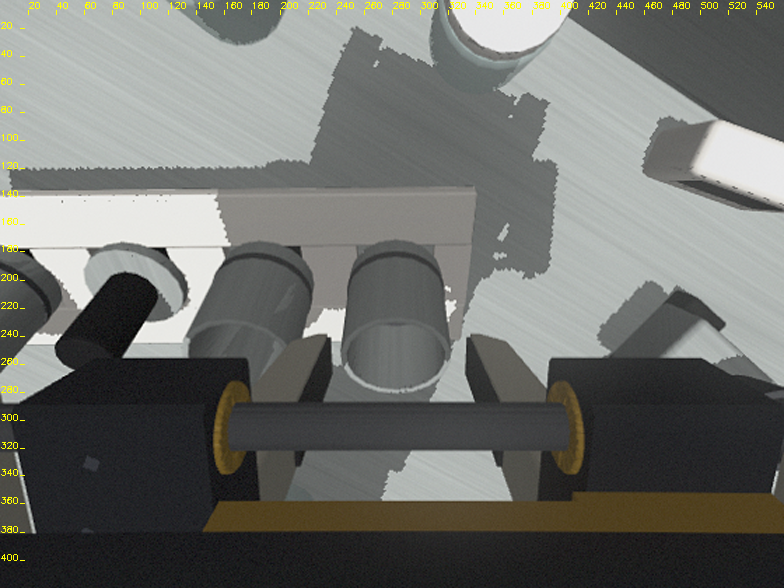

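Emit:
send_rows([
  [[-0.002,-0.0008,0.015],0],
  [[-0.002,-0.0008,0.03],0],
  [[-0.002,-0.0008,0.045],0],
  [[-0.002,-0.0008,0.055],0],
  [[-0.002,-0.0008,0.055],0],
  [[-0.002,-0.0008,0.055],0],
])

```text
t: 4.15
tool_pos: [0.6261, 0.1711, 0.0757]
orientation: [3.035, 0.813, 0.001]
force: [0.6, -0.1, 0.7]
opening: 0.0532
```

```bash
python3 - <<'E'
from plan import *
st();snap("wrist","w3",None,1.4)
E
```

```text
t4.15 [0.6261 0.1711 0.0757] jaw dir -60.0 tilt [ 0.001  0.    -1.   ] F [ 0.6 -0.1  0.7] tau [0.01 0.01 0.02] open 0.0532 q [0.19 0.36 1.48 0.   1.29 1.24]
```

View pics/w3.png

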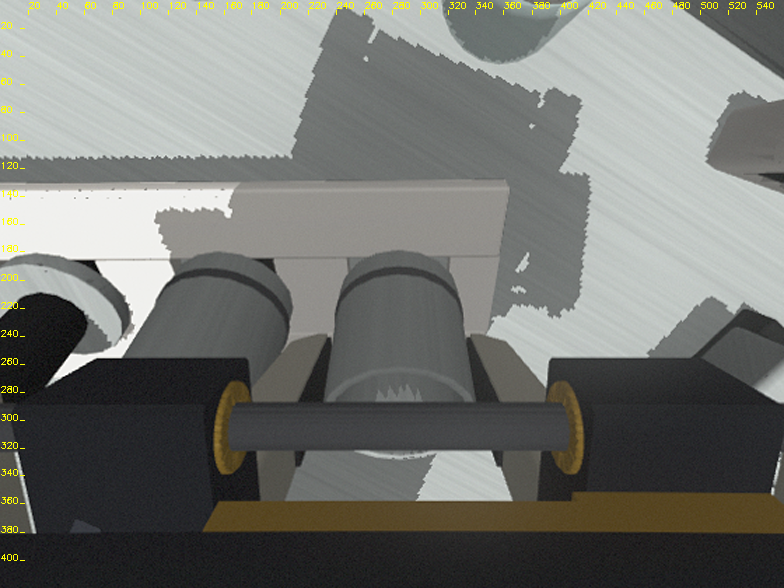

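Emit:
send_rows([
  [[0,0,0],0],
  [[0,0,0],0],
  [[0,0,0],0],
  [[0,0,0],0],
  [[-0.004,0,-0.009],0],
  [[-0.009,0,-0.018],0],
  [[-0.013,0,-0.027],0],
  [[-0.017,0,-0.036],0],
  [[-0.017,0,-0.05],0],
  [[-0.017,0,-0.07],0],
  [[-0.017,0,-0.07],0],
], jaw=0.02, squeeze=4)

```text
t: 5.58
tool_pos: [0.613, 0.1629, 0.1488]
orientation: [3.034, 0.812, 0.008]
force: [0.3, 0.6, -1.5]
opening: 0.0508
```

```bash
python3 - <<'E'
from plan import *
st();snap("wrist","w4",None,1.4);snap("scene","s4",(250,120,450,300),3)
E
```

```text
t5.58 [0.613  0.1629 0.1488] jaw dir -60.0 tilt [ 0.005  0.001 -1.   ] F [ 0.3  0.6 -1.5] tau [-0.04  0.02  0.01] open 0.0508 q [0.18 0.26 1.47 0.   1.41 1.23]
```

View pics/w4.png

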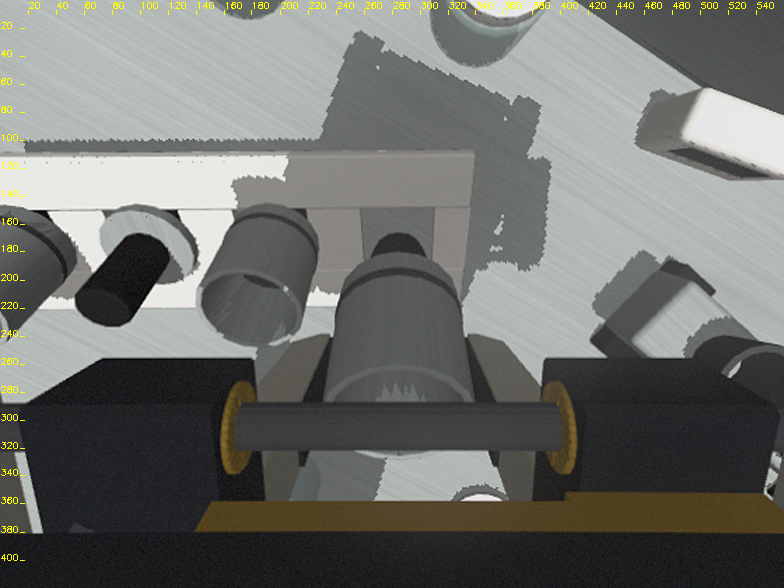

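View pics/s4.png

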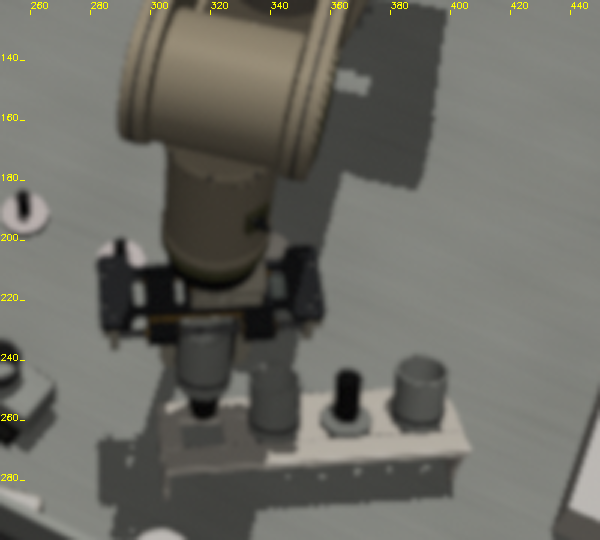

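```bash
cat >> plan.py <<'E'
PORT=np.array([[.6492,-.1804,.094],[.662,-.1014,.094],[.6749,-.0225,.094]])
MY=-.1611
def inwrist(pt): 
    T=tcp(); return proj("wrist",(T[:3,:3]@np.array(pt).T).T+T[:3,3] if np.ndim(pt)==1 else np.array(pt)@T[:3,:3].T+T[:3,3])
E
python3 - <<'E'
from plan import *
s=np.sin(.45);c=np.cos(.45);a=np.array([-s,0,-c]);e=np.array([c,0,-s])
b=np.array([.035,0,.05])
print(inwrist([b+.012*e, b+a*.036+.025*e, b+a*.036+.025*np.array([0,1,0]), b+a*.096-.025*e])*1.4)
for k in (2,):
  p=PORT[k]; ex=Rz(MY)[:,0]  # tool x will be +manifold x
  # tool so bottom is 12 mm below mouth, centred; then TCP = port - .035*ex , z=.094-.012+.05
  plan(p-.033*ex+[0,0,.08],MY+np.pi/2,"above"); plan(p-.033*ex+[0,0,.05],MY+np.pi/2)
E
```

```text
[[398.74246708 226.61853733]
 [398.87440376 246.78609742]
 [457.6776276  295.77594547]
 [398.97055777 457.86342927]]
above shift [-0.063   0.1712 -0.0282] |d|0.185 tw39.2(q6 1.71) tw-140.8(q6 -1.44) 
 shift [-0.063   0.1712  0.0018] |d|0.182 tw39.2(q6 1.71) tw-140.8(q6 -1.44)
```

```bash
python3 - <<'E'
from plan import *
p=PORT[0]; ex=Rz(MY)[:,0]
plan(p-.032*ex+[0,0,.075],MY+np.pi/2,"above")
E
```

```text
above shift [-0.1634  0.2958 -0.0232] |d|0.339 tw39.2(q6 1.46) tw-140.8(q6 -1.69)
```

Emit:
send_rows([
  [[-0.005,0.01,-0.02],2],
  [[-0.02,0.04,-0.023],6],
  [[-0.04,0.07,-0.023],10],
  [[-0.06,0.11,-0.023],16],
  [[-0.08,0.15,-0.023],22],
  [[-0.1,0.185,-0.023],27],
  [[-0.12,0.22,-0.023],32],
  [[-0.14,0.255,-0.023],36],
  [[-0.155,0.283,-0.023],39.2],
  [[-0.1634,0.2958,-0.0232],39.2],
  [[-0.1634,0.2958,-0.0232],39.2],
  [[-0.1634,0.2958,-0.0232],39.2],
])

```text
t: 7.18
tool_pos: [0.6173, -0.1743, 0.1686]
orientation: [-3.131, 0.251, 0.0]
force: [-0.3, 0.4, -2.3]
opening: 0.0509
```

```bash
python3 - <<'E'
from plan import *
st();s=np.sin(.45);c=np.cos(.45);a=np.array([-s,0,-c]);e=np.array([c,0,-s]); b=np.array([.032,0,.05])
t=np.linspace(0,6.28,24);
pts=proj("wrist",[PORT[0]+[.0185*np.cos(u),.0185*np.sin(u),0] for u in t])
T,_=snap("wrist","w5",None,1.4,list(pts)+[*inwrist([b+.012*e,b,b+a*.096])]);snap("scene","s5",(160,120,360,300),3)
snap("top","t5",(270,120,410,220),5.5)
E
```

```text
t7.17 [ 0.6173 -0.1743  0.1686] jaw dir -99.2 tilt [-0.     0.001 -1.   ] F [-0.3  0.4 -2.3] tau [0.03 0.06 0.03] open 0.0509 q [-0.36  0.27  1.42  0.    1.45  1.38]
```

View pics/w5.png

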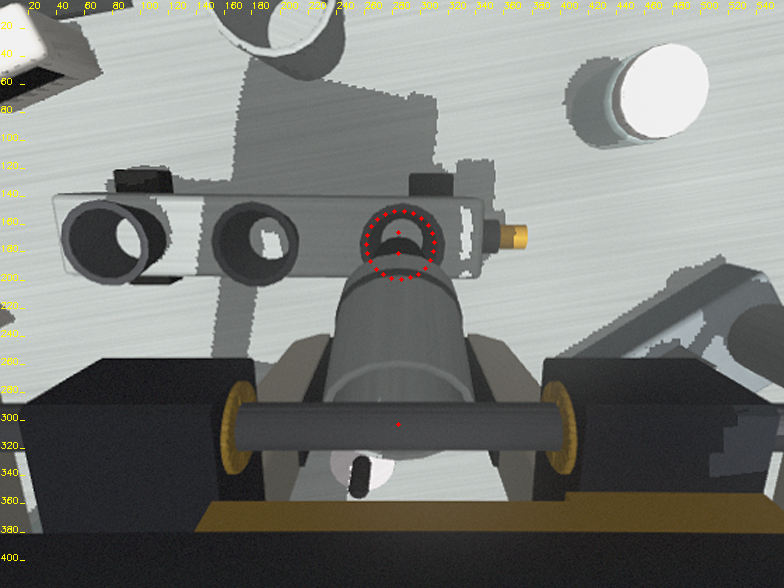

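View pics/s5.png

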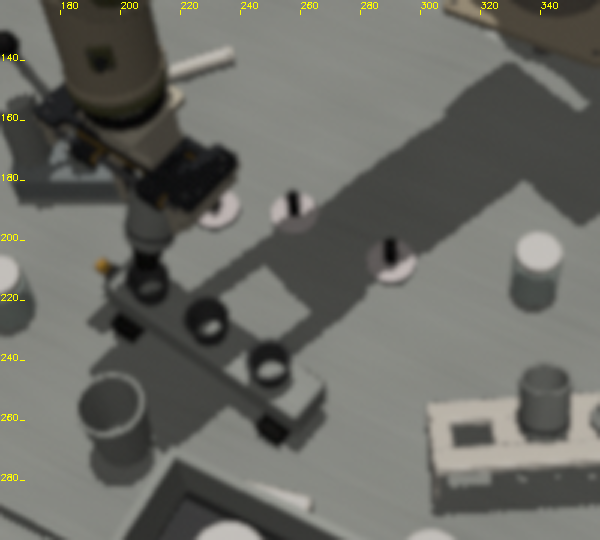

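Emit:
send_rows([
  [[0.006,0.001,0.008],0],
  [[0.006,0.001,0.016],0],
  [[0.006,0.001,0.024],0],
  [[0.006,0.001,0.032],0],
  [[0.012,0.001,0.032],0],
  [[0.018,0.001,0.032],0],
  [[0.024,0.001,0.032],0],
  [[0.03,0.001,0.032],0],
  [[0.03,0.001,0.032],0],
])

```text
t: 8.45
tool_pos: [0.6473, -0.1813, 0.1366]
orientation: [3.131, -0.252, 0.001]
force: [-0.5, 0.3, -2.2]
opening: 0.0507
```

```bash
python3 - <<'E'
from plan import *
st();T,_=snap("wrist","w6",None,1.4);snap("scene","s6",(160,120,360,300),3)
E
```

```text
t8.45 [ 0.6473 -0.1813  0.1366] jaw dir -99.2 tilt [ 0. -0. -1.] F [-0.5  0.3 -2.2] tau [0.1  0.08 0.02] open 0.0507 q [-0.35  0.37  1.36  0.    1.41  1.38]
```

View pics/w6.png

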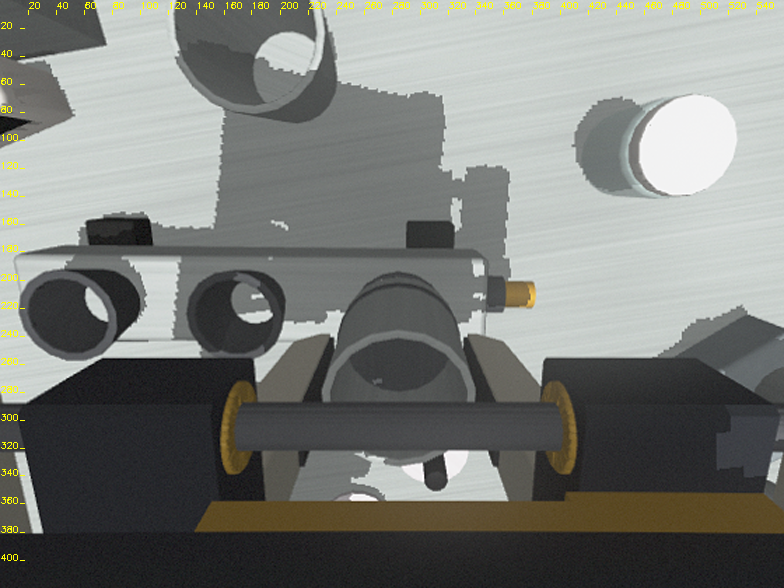

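View pics/s6.png

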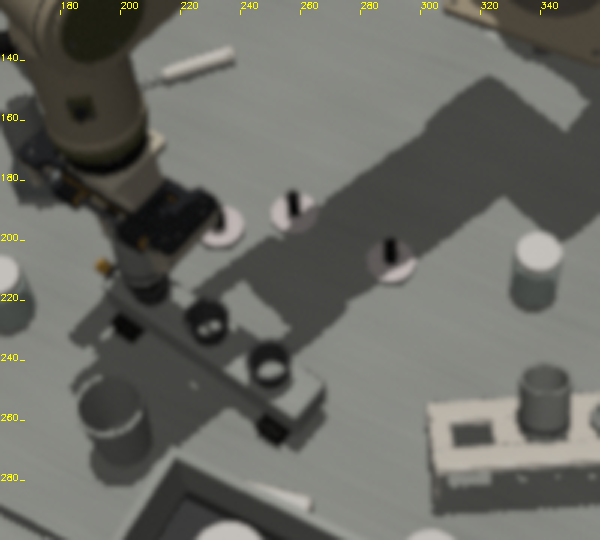

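Emit:
send_rows([
  [[0.002,0,0.004],0],
  [[0.003,0,0.008],0],
  [[0.003,0,0.012],0],
  [[0.003,0,0.015],0],
  [[0.003,0,0.018],0],
  [[0.003,0,0.018],0],
])

```text
t: 9.3
tool_pos: [0.6505, -0.1818, 0.1195]
orientation: [3.131, -0.252, 0.003]
force: [0.7, -0.8, 3.8]
opening: 0.0509
```

```bash
python3 - <<'E'
from plan import *
st();T,_=snap("wrist","w7",None,1.4,proj("wrist",[PORT[0]+[.025*np.cos(u),.025*np.sin(u),.064] for u in np.linspace(0,6.2,24)]))
E
```

```text
t9.30 [ 0.6505 -0.1818  0.1195] jaw dir -99.2 tilt [ 0.002 -0.001 -1.   ] F [ 0.7 -0.8  3.8] tau [ 0.15 -0.09  0.05] open 0.0509 q [-0.35  0.39  1.37  0.    1.38  1.38]
```

View pics/w7.png

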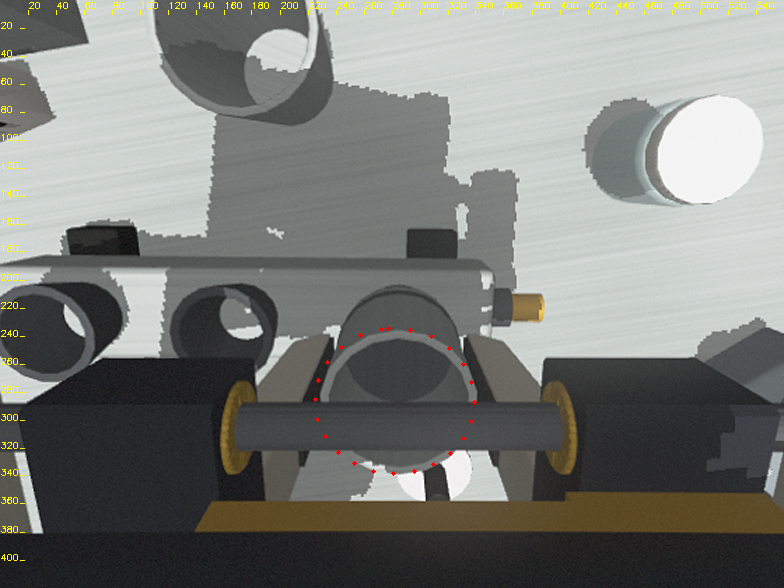

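Emit:
send_rows([
  [[0,0,0],0],
  [[0,0,0],0],
  [[0,0,-0.01],0],
  [[0,0,-0.03],0],
  [[0,0,-0.05],0],
  [[0,0,-0.06],0],
  [[0,0,-0.06],0],
], jaw=0.06)

```text
t: 10.22
tool_pos: [0.6506, -0.182, 0.1805]
orientation: [3.131, -0.252, 0.004]
force: [-0.3, 0.2, 1.1]
opening: 0.0602
```

```bash
python3 - <<'E'
from plan import *
st();T,_=snap("wrist","w8",None,1.4,proj("wrist",[PORT[0]+[.025*np.cos(u),.025*np.sin(u),.064] for u in np.linspace(0,6.2,24)]))
plan(PORT[0]+[0,0,.07],MY+np.pi/2)
E
```

```text
t10.22 [ 0.6506 -0.182   0.1805] jaw dir -99.2 tilt [ 0.003 -0.001 -1.   ] F [-0.3  0.2  1.1] tau [ 0.09 -0.06  0.05] open 0.0602 q [-0.35  0.35  1.3  -0.    1.49  1.38]
 shift [-0.001  -0.0012  0.0151] |d|0.015 tw0.0(q6 1.46) tw-180.0(q6 -1.68)
```

View pics/w8.png

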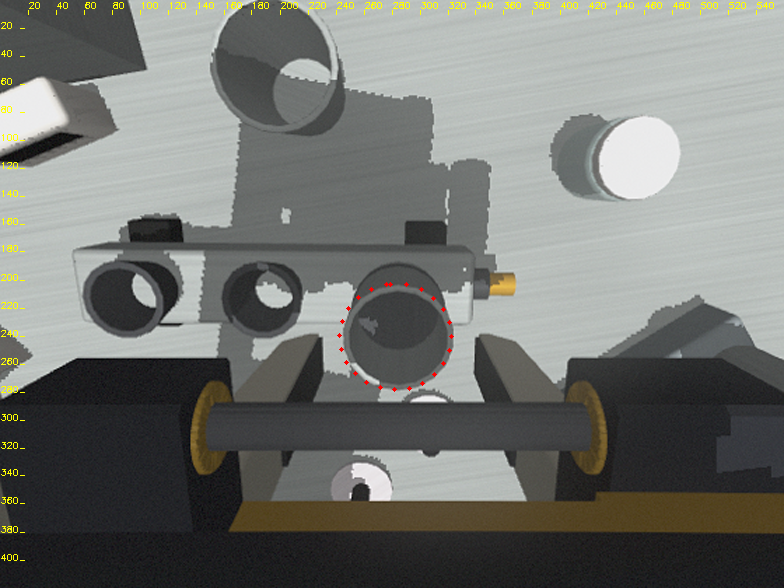

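Emit:
send_rows([
  [[0,0,0],0],
  [[0,0,0],0],
  [[0,0,0.012],0],
  [[0,0,0.018],0],
  [[0,0,0.022],0],
  [[0,0,0.024],0],
  [[0,0,0.024],0],
], jaw=0.037)

```text
t: 11.15
tool_pos: [0.6508, -0.1818, 0.1583]
orientation: [3.131, -0.252, 0.006]
force: [-5.8, 1.8, 19.9]
opening: 0.0375
```

Emit:
send_rows([
  [[0,0,0.0015],0],
  [[0,0,0.0015],0],
])

```text
t: 11.4
tool_pos: [0.6512, -0.1819, 0.1582]
orientation: [3.13, -0.252, 0.008]
force: [-8.5, 3.6, 25.1]
opening: 0.0369
```

```bash
sed -i 's/^PORT=.*/PORT=np.array([[.6490,-.1814,.094],[.6618,-.1024,.094],[.6747,-.0235,.094]])/' plan.py; python3 - <<'E'
from plan import *
plan(rk([-.016,-.0332,.17]),P[2]+np.pi/2)
E
```

```text
shift [-0.1236 -0.3984 -0.0127] |d|0.417 tw140.8(q6 4.56) tw-39.2(q6 1.42)
```

Emit:
send_rows([
  [[0,0,-0.03],0],
  [[0,-0.01,-0.07],0],
  [[-0.02,-0.06,-0.08],-5],
  [[-0.035,-0.11,-0.08],-11],
  [[-0.05,-0.16,-0.08],-17],
  [[-0.07,-0.22,-0.07],-23],
  [[-0.09,-0.28,-0.06],-29],
  [[-0.105,-0.335,-0.05],-35],
  [[-0.12,-0.385,-0.03],-39.2],
  [[-0.1236,-0.3984,-0.013],-39.2],
  [[-0.1236,-0.3984,-0.013],-39.2],
  [[-0.1236,-0.3984,-0.013],-39.2],
], jaw=0.06)

```text
t: 12.9
tool_pos: [0.5921, 0.23, 0.1664]
orientation: [3.035, 0.81, 0.0]
force: [0.5, 0.3, -0.0]
opening: 0.0599
```

```bash
python3 - <<'E'
from plan import *
st();T,_=snap("wrist","w9",None,1.4,proj("wrist",[rk(n*.06+[0.0015,-.0332,.058]),rk(n*.06+[0.0015,.1068,.058])]))
plan(rk([-.016,-.0332,.0775]),P[2]+np.pi/2)
E
```

```text
t12.90 [0.5921 0.23   0.1664] jaw dir -60.1 tilt [ 0. -0. -1.] F [ 0.5  0.3 -0. ] tau [ 0.   -0.04 -0.03] open 0.0599 q [ 0.29  0.25  1.45 -0.    1.44  1.34]
 shift [ 0.001  -0.0009  0.0895] |d|0.089 tw179.9(q6 4.56) tw-0.1(q6 1.42)
```

View pics/w9.png

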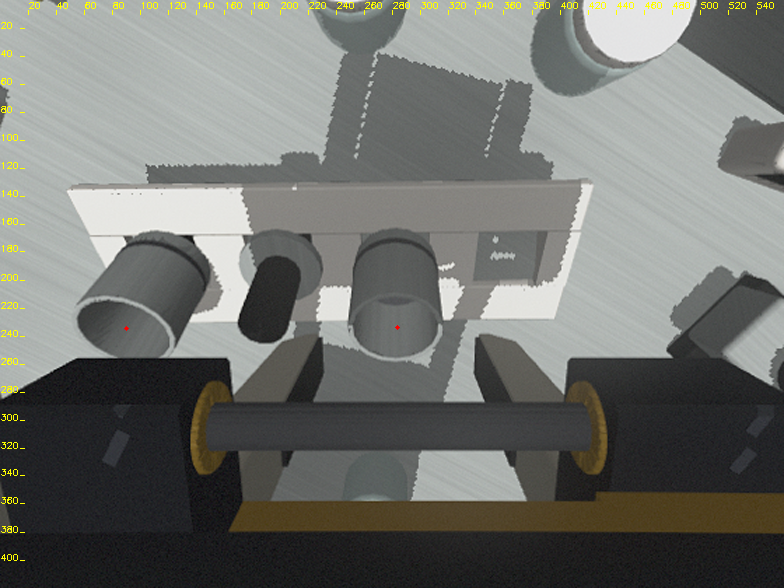

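Emit:
send_rows([
  [[0.001,-0.001,0.03],0],
  [[0.001,-0.001,0.055],0],
  [[0.001,-0.001,0.075],0],
  [[0.001,-0.001,0.0895],0],
  [[0.001,-0.001,0.0895],0],
  [[0.001,-0.001,0.0895],0],
])

```text
t: 13.7
tool_pos: [0.5926, 0.2329, 0.0776]
orientation: [-3.035, -0.812, -0.002]
force: [0.8, 0.2, 0.3]
opening: 0.0603
```

Emit:
send_rows([
  [[0,0,0],0],
  [[0,0,0],0],
  [[0,0,0],0],
  [[0,0,0],0],
  [[-0.004,0,-0.009],0],
  [[-0.009,0,-0.018],0],
  [[-0.013,0,-0.027],0],
  [[-0.017,0,-0.036],0],
  [[-0.017,0,-0.055],0],
  [[-0.017,0,-0.09],0],
  [[-0.017,0,-0.1],0],
  [[-0.017,0,-0.1],0],
], jaw=0.02, squeeze=4)

```text
t: 15.2
tool_pos: [0.5779, 0.2245, 0.1777]
orientation: [-3.035, -0.813, -0.004]
force: [-0.6, -0.6, -2.8]
opening: 0.0511
```

```bash
python3 - <<'E'
from plan import *
st();T,_=snap("wrist","w10",None,1.4)
p=PORT[1]; ex=Rz(MY)[:,0]
plan(p-.03*ex+[0,0,.075],MY+np.pi/2,"above")
E
```

```text
t15.20 [0.5779 0.2245 0.1777] jaw dir -60.0 tilt [ 0.002  0.001 -1.   ] F [-0.6 -0.6 -2.8] tau [-0.02 -0.01  0.01] open 0.0511 q [0.29 0.2  1.48 0.   1.45 1.34]
above shift [-0.1131  0.3063  0.0072] |d|0.327 tw39.2(q6 1.58) tw-140.8(q6 -1.56)
```

View pics/w10.png

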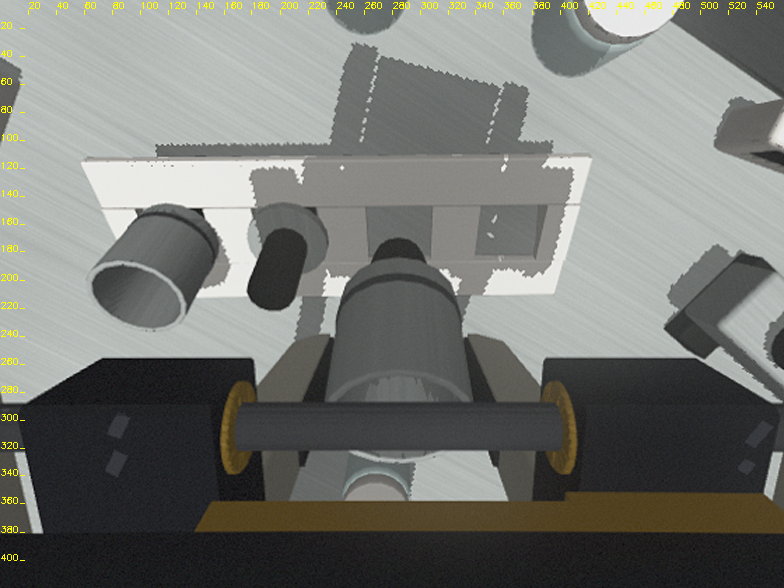

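Emit:
send_rows([
  [[-0.01,0.02,0],2],
  [[-0.02,0.05,0],6],
  [[-0.03,0.09,0],10],
  [[-0.045,0.13,0],16],
  [[-0.06,0.165,0.0],22],
  [[-0.075,0.2,0.0],27],
  [[-0.09,0.235,0.003],32],
  [[-0.1,0.265,0.007],36],
  [[-0.107,0.29,0.007],39.2],
  [[-0.1131,0.3063,0.0072],39.2],
  [[-0.1131,0.3063,0.0072],39.2],
  [[-0.1131,0.3063,0.0072],39.2],
])

```text
t: 16.75
tool_pos: [0.6322, -0.0967, 0.1693]
orientation: [-3.131, 0.251, 0.0]
force: [0.3, 1.8, -2.0]
opening: 0.0508
```

```bash
python3 - <<'E'
from plan import *
st();
t=np.linspace(0,6.28,24);
pts=proj("wrist",[PORT[1]+[.0185*np.cos(u),.0185*np.sin(u),0] for u in t])
T,_=snap("wrist","w11",None,1.4,list(pts))
plan(PORT[1]+[0,0,.075],MY+np.pi/2)
E
```

```text
t16.75 [ 0.6322 -0.0967  0.1693] jaw dir -99.2 tilt [-0.     0.001 -1.   ] F [ 0.3  1.8 -2. ] tau [ 0.1   0.04 -0.01] open 0.0508 q [-0.23  0.26  1.43  0.    1.45  1.5 ]
 shift [0.0301 0.0012 0.0004] |d|0.030 tw0.1(q6 1.58) tw-179.9(q6 -1.56)
```

View pics/w11.png

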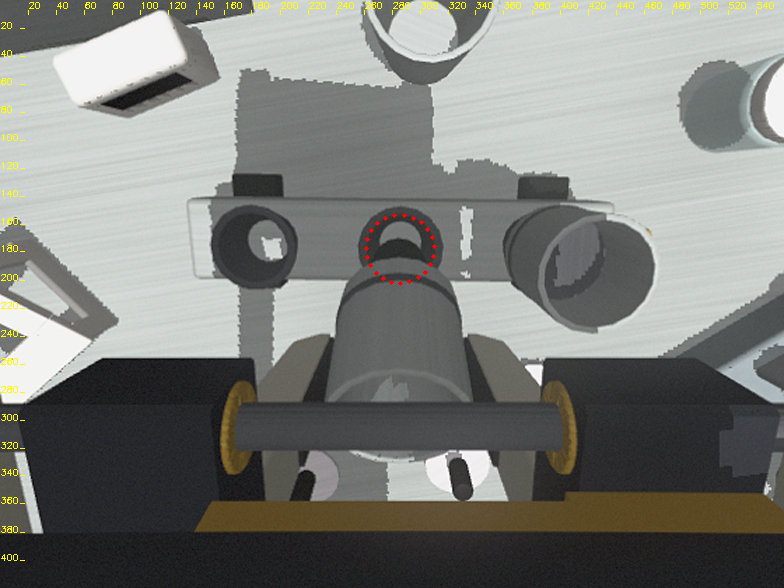

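Emit:
send_rows([
  [[0.004,0.001,0.008],0],
  [[0.004,0.001,0.016],0],
  [[0.004,0.001,0.024],0],
  [[0.004,0.001,0.032],0],
  [[0.01,0.001,0.032],0],
  [[0.016,0.001,0.032],0],
  [[0.022,0.001,0.032],0],
  [[0.028,0.001,0.032],0],
  [[0.028,0.001,0.032],0],
])

```text
t: 17.92
tool_pos: [0.6603, -0.1031, 0.1374]
orientation: [3.131, -0.252, 0.001]
force: [-0.3, -0.1, -2.1]
opening: 0.0506
```

Emit:
send_rows([
  [[0.002,0,0.004],0],
  [[0.003,0,0.008],0],
  [[0.003,0,0.012],0],
  [[0.003,0,0.015],0],
  [[0.003,0,0.018],0],
  [[0.003,0,0.018],0],
])

```text
t: 18.68
tool_pos: [0.6637, -0.1035, 0.1206]
orientation: [3.131, -0.252, 0.004]
force: [1.4, 1.2, 4.1]
opening: 0.0508
```

```bash
python3 - <<'E'
from plan import *
st();T,_=snap("wrist","w12",None,1.4,proj("wrist",[PORT[1]+[.025*np.cos(u),.025*np.sin(u),.064] for u in np.linspace(0,6.2,24)]))
E
```

```text
t18.68 [ 0.6637 -0.1035  0.1206] jaw dir -99.2 tilt [ 0.003 -0.    -1.   ] F [1.4 1.2 4.1] tau [ 0.39 -0.2  -0.03] open 0.0508 q [-0.23  0.38  1.38  0.    1.38  1.5 ]
```

View pics/w12.png

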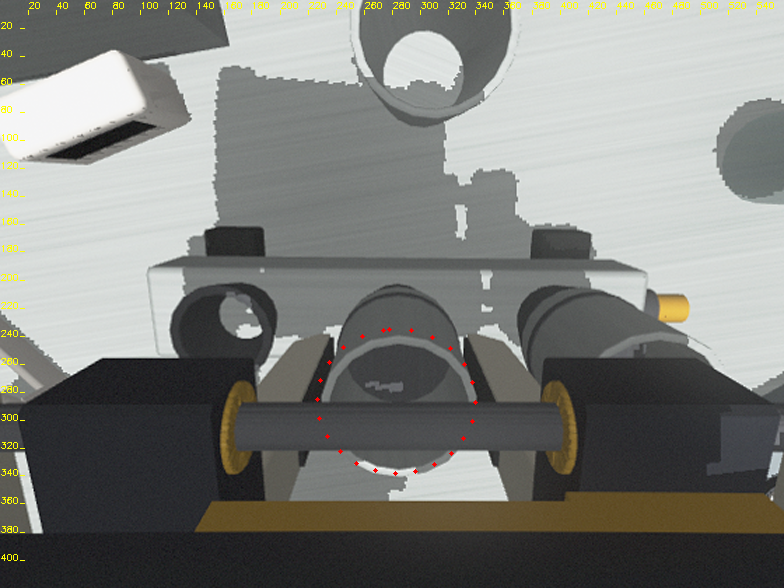

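Good: the cup stands upright at the predicted home rim. Release it, rise, and press the rim.

Emit:
send_rows([
  [[0,0,0],0],
  [[0,0,0],0],
  [[0,0,-0.01],0],
  [[0,0,-0.03],0],
  [[0,0,-0.05],0],
  [[0,0,-0.058],0],
  [[0,0,-0.058],0],
], jaw=0.06)

```text
t: 19.6
tool_pos: [0.6634, -0.1036, 0.1789]
orientation: [3.131, -0.252, 0.004]
force: [0.3, -0.0, -0.1]
opening: 0.0603
```

Emit:
send_rows([
  [[0,0,0],0],
  [[0,0,0],0],
  [[0,0,0.012],0],
  [[0,0,0.018],0],
  [[0,0,0.021],0],
  [[0,0,0.023],0],
  [[0,0,0.024],0],
  [[0,0,0.024],0],
], jaw=0.037)

```text
t: 20.6
tool_pos: [0.6641, -0.1038, 0.1583]
orientation: [3.131, -0.252, 0.008]
force: [-8.8, 1.8, 26.1]
opening: 0.0372
```

```bash
python3 - <<'E'
from plan import *
st();
plan(rk([-.016,.107,.17]),P[2]+np.pi/2)
E
```

```text
t20.60 [ 0.6641 -0.1038  0.1583] jaw dir -99.2 tilt [ 0.005 -0.001 -1.   ] F [-8.8  1.8 26.1] tau [ 0.37  1.72 -0.02] open 0.0372 q [-0.23  0.35  1.34 -0.    1.44  1.5 ]
 shift [-0.2125 -0.4278 -0.013 ] |d|0.478 tw140.8(q6 4.78) tw-39.2(q6 1.64)
```

Emit:
send_rows([
  [[0,0,-0.03],0],
  [[-0.01,-0.02,-0.07],0],
  [[-0.035,-0.07,-0.08],-5],
  [[-0.06,-0.12,-0.08],-11],
  [[-0.085,-0.17,-0.08],-17],
  [[-0.11,-0.225,-0.07],-23],
  [[-0.14,-0.28,-0.06],-29],
  [[-0.165,-0.335,-0.05],-35],
  [[-0.19,-0.385,-0.03],-39.2],
  [[-0.2125,-0.4278,-0.015],-39.2],
  [[-0.2125,-0.4278,-0.013],-39.2],
  [[-0.2125,-0.4278,-0.013],-39.2],
], jaw=0.06)

```text
t: 22.1
tool_pos: [0.5212, 0.3524, 0.1655]
orientation: [3.034, 0.813, -0.002]
force: [0.1, -0.1, -0.4]
opening: 0.0599
```

```bash
python3 - <<'E'
from plan import *
st();T,_=snap("wrist","w13",None,1.4,proj("wrist",[rk(n*.06+[0.0015,.1068,.058])]))
plan(rk([-.016,.1068,.0775]),P[2]+np.pi/2)
E
```

```text
t22.10 [0.5212 0.3524 0.1655] jaw dir -60.0 tilt [-0.001 -0.001 -1.   ] F [ 0.1 -0.1 -0.4] tau [0.06 0.01 0.01] open 0.0599 q [ 0.51  0.24  1.46 -0.    1.44  1.56]
 shift [0.0012 0.0002 0.0887] |d|0.089 tw179.9(q6 4.78) tw-0.1(q6 1.64)
```

View pics/w13.png

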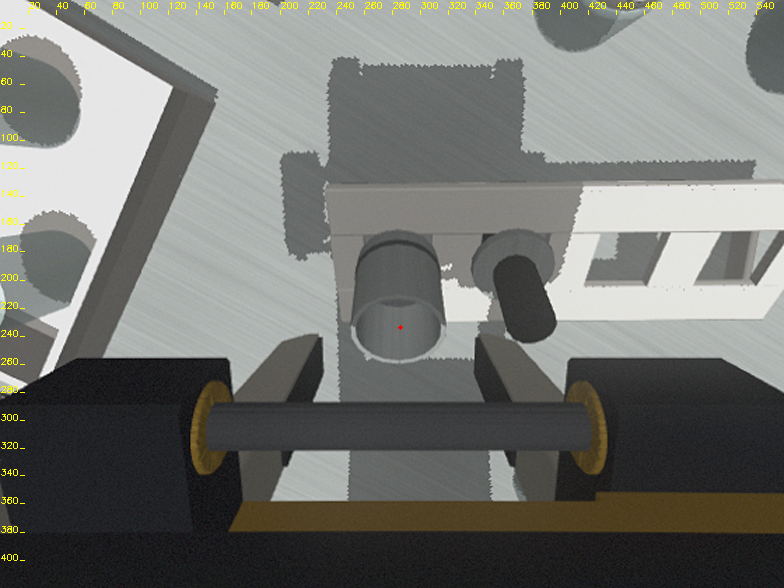

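Emit:
send_rows([
  [[0.001,-0.0005,0.03],0],
  [[0.001,-0.0005,0.055],0],
  [[0.001,-0.0005,0.075],0],
  [[0.001,-0.0005,0.0885],0],
  [[0.001,-0.0005,0.0885],0],
  [[0.001,-0.0005,0.0885],0],
])

```text
t: 22.9
tool_pos: [0.5228, 0.354, 0.0789]
orientation: [-3.034, -0.812, -0.002]
force: [-0.1, 0.6, -0.1]
opening: 0.0603
```

Emit:
send_rows([
  [[0,0,0],0],
  [[0,0,0],0],
  [[0,0,0],0],
  [[0,0,0],0],
  [[-0.004,0,-0.009],0],
  [[-0.009,0,-0.018],0],
  [[-0.013,0,-0.027],0],
  [[-0.017,0,-0.036],0],
  [[-0.017,0,-0.055],0],
  [[-0.017,0,-0.1],0],
  [[-0.017,0,-0.12],0],
  [[-0.017,0,-0.12],0],
], jaw=0.02, squeeze=4)

```text
t: 24.4
tool_pos: [0.5088, 0.346, 0.2005]
orientation: [-3.034, -0.812, -0.007]
force: [0.5, 0.2, -3.0]
opening: 0.0505
```

```bash
python3 - <<'E'
from plan import *
st();T,_=snap("wrist","w14",None,1.4)
p=PORT[2]; ex=Rz(MY)[:,0]
plan(p-.03*ex+[0,0,.075],MY+np.pi/2,"above")
E
```

```text
t24.40 [0.5088 0.346  0.2005] jaw dir -60.0 tilt [ 0.004  0.002 -1.   ] F [ 0.5  0.2 -3. ] tau [-0.07  0.01 -0.  ] open 0.0505 q [ 0.51  0.17  1.47 -0.    1.49  1.56]
above shift [-0.063   0.3841  0.0291] |d|0.390 tw39.2(q6 1.70) tw-140.8(q6 -1.44)
```

View pics/w14.png

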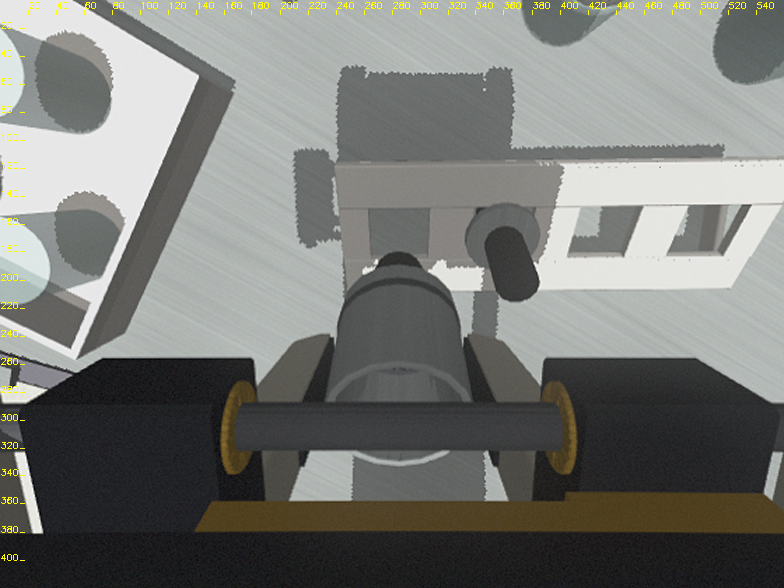

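Emit:
send_rows([
  [[-0.004,0.02,0],2],
  [[-0.01,0.06,0],6],
  [[-0.02,0.11,0],11],
  [[-0.03,0.16,0],17],
  [[-0.035,0.21,0.0],22],
  [[-0.042,0.255,0.01],27],
  [[-0.05,0.3,0.015],32],
  [[-0.055,0.34,0.02],36],
  [[-0.06,0.37,0.025],39.2],
  [[-0.063,0.3841,0.029],39.2],
  [[-0.063,0.3841,0.029],39.2],
  [[-0.063,0.3841,0.029],39.2],
])

```text
t: 25.95
tool_pos: [0.6443, -0.018, 0.1686]
orientation: [-3.131, 0.251, 0.001]
force: [0.1, 0.5, -2.6]
opening: 0.051
```

```bash
python3 - <<'E'
from plan import *
st();
t=np.linspace(0,6.28,24);
pts=proj("wrist",[PORT[2]+[.0185*np.cos(u),.0185*np.sin(u),0] for u in t])
T,_=snap("wrist","w15",None,1.4,list(pts))
plan(PORT[2]+[0,0,.075],MY+np.pi/2)
E
```

```text
t25.95 [ 0.6443 -0.018   0.1686] jaw dir -99.1 tilt [-0.001  0.001 -1.   ] F [ 0.1  0.5 -2.6] tau [ 0.    0.01 -0.02] open 0.0510 q [-0.11  0.28  1.41  0.    1.45  1.62]
 shift [ 0.0307  0.0009 -0.0001] |d|0.031 tw0.1(q6 1.70) tw-179.9(q6 -1.44)
```

View pics/w15.png

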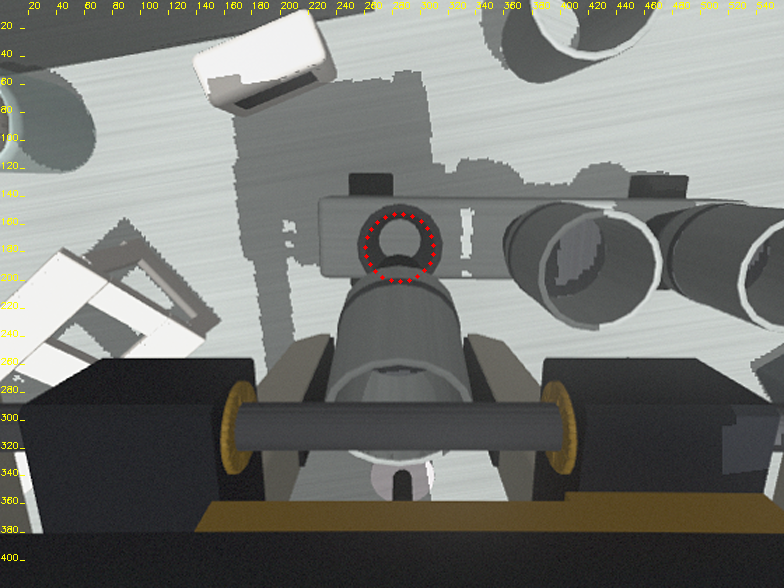

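Emit:
send_rows([
  [[0.006,0.0008,0.004],0],
  [[0.011,0.0008,0.012],0],
  [[0.011,0.0008,0.022],0],
  [[0.011,0.0008,0.032],0],
  [[0.017,0.0008,0.032],0],
  [[0.022,0.0008,0.032],0],
  [[0.0285,0.0008,0.032],0],
  [[0.0285,0.0008,0.032],0],
])

```text
t: 27.0
tool_pos: [0.6734, -0.0244, 0.1371]
orientation: [3.131, -0.253, 0.001]
force: [0.1, -0.1, -1.7]
opening: 0.051
```

Emit:
send_rows([
  [[0.002,0,0.004],0],
  [[0.003,0,0.008],0],
  [[0.003,0,0.012],0],
  [[0.003,0,0.015],0],
  [[0.003,0,0.018],0],
  [[0.003,0,0.018],0],
])

```text
t: 27.75
tool_pos: [0.6766, -0.0246, 0.1199]
orientation: [-3.131, 0.252, -0.004]
force: [1.6, 2.0, 3.6]
opening: 0.0507
```

```bash
python3 - <<'E'
from plan import *
st();T,_=snap("wrist","w16",None,1.4,proj("wrist",[PORT[2]+[.025*np.cos(u),.025*np.sin(u),.064] for u in np.linspace(0,6.2,24)]))
E
```

```text
t27.75 [ 0.6766 -0.0246  0.1199] jaw dir -99.2 tilt [ 0.002  0.    -1.   ] F [1.6 2.  3.6] tau [ 0.44 -0.25 -0.02] open 0.0507 q [-0.11  0.39  1.36  0.    1.38  1.62]
```

View pics/w16.png

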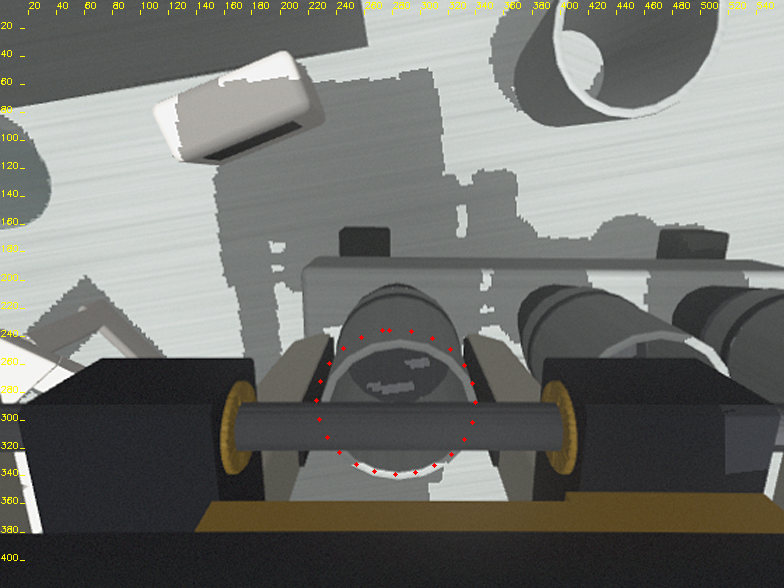

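Emit:
send_rows([
  [[0,0,0],0],
  [[0,0,0],0],
  [[0,0,-0.01],0],
  [[0,0,-0.03],0],
  [[0,0,-0.05],0],
  [[0,0,-0.058],0],
  [[0,0,-0.058],0],
], jaw=0.06)

```text
t: 28.68
tool_pos: [0.6765, -0.0249, 0.1785]
orientation: [3.131, -0.252, 0.004]
force: [-0.2, -0.8, -0.1]
opening: 0.06
```

Emit:
send_rows([
  [[0,0,0],0],
  [[0,0,0],0],
  [[0,0,0.012],0],
  [[0,0,0.018],0],
  [[0,0,0.021],0],
  [[0,0,0.023],0],
  [[0,0,0.023],0],
], jaw=0.037)

```text
t: 29.55
tool_pos: [0.677, -0.0251, 0.1582]
orientation: [3.131, -0.252, 0.007]
force: [-9.0, 0.6, 22.6]
opening: 0.0372
```

Emit:
send_rows([
  [[0,0,-0.03],0],
  [[0,0,-0.08],0],
  [[-0.05,0.08,-0.08],0],
  [[-0.05,0.08,-0.08],0],
  [[-0.05,0.08,-0.08],0],
])

```text
t: 30.18
tool_pos: [0.6123, -0.0974, 0.2334]
orientation: [3.131, -0.257, -0.001]
force: [-0.2, 1.1, 1.3]
opening: 0.0369
```

```bash
python3 - <<'E'
from plan import *
st();c=[proj("wrist",[p+[.025*np.cos(u),.025*np.sin(u),.064] for u in np.linspace(0,6.2,24)]) for p in PORT]
T,_=snap("wrist","w17",None,1.4,np.vstack(c))
E
```

```text
t30.18 [ 0.6123 -0.0974  0.2334] jaw dir -99.4 tilt [-0.001 -0.    -1.   ] F [-0.2  1.1  1.3] tau [-0.03 -0.05  0.03] open 0.0369 q [-0.24  0.18  1.41 -0.    1.56  1.49]
```

View pics/w17.png

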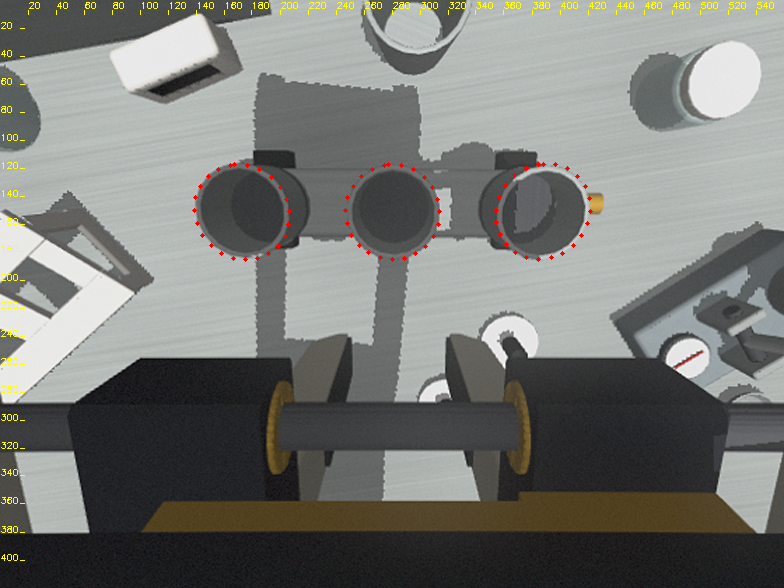

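```bash
python3 - <<'E'
from plan import *
plan([.45,-.11,.3],MY+np.pi/2)
E
```

```text
shift [-0.1587  0.0399 -0.0666] |d|0.177 tw179.9(q6 4.63) tw-0.1(q6 1.49)
```

Emit:
send_rows([
  [[-0.05,0.013,-0.02],0],
  [[-0.1,0.025,-0.04],0],
  [[-0.15,0.038,-0.06],0],
  [[-0.1587,0.04,-0.066],0],
  [[-0.1587,0.04,-0.066],0],
  [[-0.1587,0.04,-0.066],0],
], jaw=0.04)

```text
t: 30.98
tool_pos: [0.4512, -0.1093, 0.2988]
orientation: [-3.131, 0.251, 0.002]
force: [-0.5, 0.2, -0.8]
opening: 0.04
```

```bash
python3 - <<'E'
from plan import *
st()
c=proj("wrist",[[.474,.008,.044],[.465,-.118,.044],[.498,-.202,.044]])
T,_=snap("wrist","w18",None,1.4,c)
E
```

```text
t30.98 [ 0.4512 -0.1093  0.2988] jaw dir -99.2 tilt [-0.001  0.001 -1.   ] F [-0.5  0.2 -0.8] tau [0.08 0.04 0.03] open 0.0400 q [-0.35 -0.26  1.72  0.    1.69  1.38]
```

View pics/w18.png

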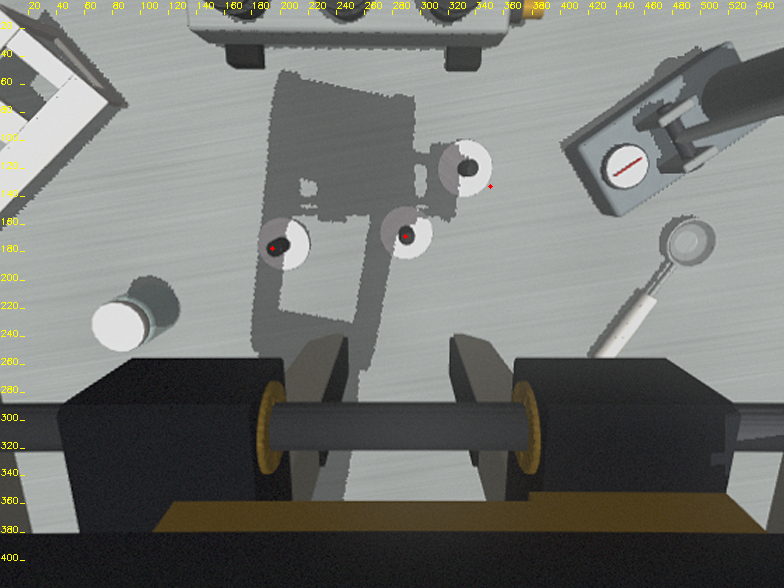

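```bash
python3 - <<'E'
from plan import *
for a,k in [((284,243.5),(275,247)),((407,233.5),(405,236)),((466,167.5),(467.5,168))]:
    print(onz("wrist",np.array(a)/1.4,.010).round(4),onz("wrist",np.array(k)/1.4,.044).round(4))
p=onz("wrist",np.array((466,167.5))/1.4,.010);plan([p[0],p[1],.10],MY+np.pi/2)
E
```

```text
[0.473  0.0051 0.01  ] [0.4745 0.0049 0.044 ]
[ 0.4631 -0.1202  0.01  ] [ 0.4652 -0.118   0.044 ]
[ 0.5175 -0.1871  0.01  ] [ 0.5169 -0.1834  0.044 ]
 shift [0.0784 0.0663 0.1984] |d|0.223 tw0.1(q6 1.38) tw-179.9(q6 -1.76)
```

Emit:
send_rows([
  [[0.02,0.016,0.04],0],
  [[0.04,0.033,0.09],0],
  [[0.06,0.05,0.14],0],
  [[0.077,0.064,0.19],0],
  [[0.077,0.064,0.19],0],
  [[0.077,0.064,0.19],0],
])

```text
t: 31.78
tool_pos: [0.5166, -0.185, 0.1103]
orientation: [-3.131, 0.252, 0.001]
force: [0.6, 0.0, 0.4]
opening: 0.0402
```

```bash
python3 - <<'E'
from plan import *
st()
snap("wrist","w19",None,1.4,proj("wrist",[[.517,-.185,.044]]))
E
```

```text
t31.77 [ 0.5166 -0.185   0.1103] jaw dir -99.2 tilt [-0.  0. -1.] F [0.6 0.  0.4] tau [ 0.08 -0.01  0.06] open 0.0402 q [-0.44  0.07  1.75  0.    1.32  1.29]
```

View pics/w19.png

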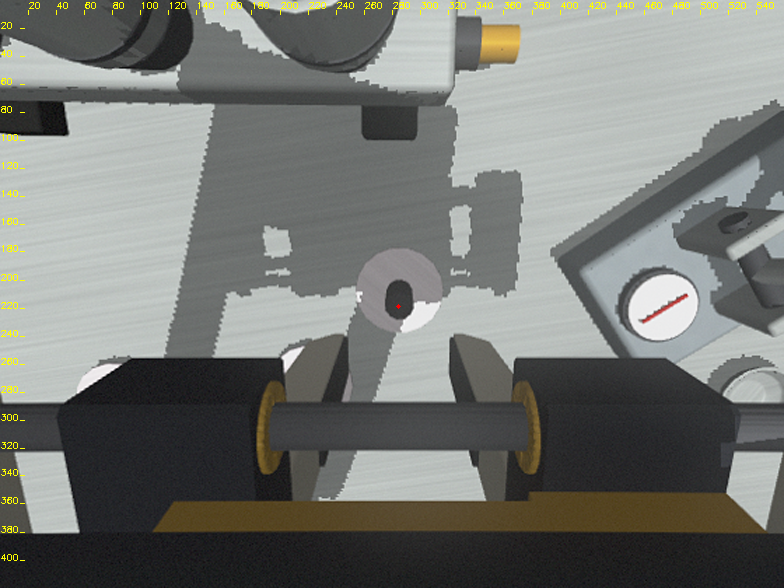

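Emit:
send_rows([
  [[0,0,0.03],0],
  [[0,0,0.06],0],
  [[0,0,0.08],0],
  [[0,0,0.0925],0],
  [[0,0,0.0925],0],
  [[0,0,0.0925],0],
])

```text
t: 32.58
tool_pos: [0.5174, -0.1857, 0.019]
orientation: [3.131, -0.252, 0.004]
force: [-0.0, -0.3, 0.1]
opening: 0.04
```

Emit:
send_rows([
  [[0,0,0],0],
  [[0,0,0],0],
  [[0,0,0],0],
  [[0,0,0],0],
  [[0,0,0],0],
  [[0,0,-0.03],0],
  [[0,0,-0.08],0],
  [[0,0,-0.13],0],
  [[0,0,-0.17],0],
  [[0,0,-0.19],0],
  [[0,0,-0.19],0],
  [[0,0,-0.19],0],
], jaw=0.0, squeeze=10)

```text
t: 34.08
tool_pos: [0.5152, -0.1848, 0.2049]
orientation: [-3.13, 0.252, 0.005]
force: [-0.5, -0.3, -0.5]
opening: 0.0154
```

```bash
python3 - <<'E'
from plan import *
st()
snap("wrist","w20",None,1.4,proj("wrist",[[.517,-.185,.044]]))
plan(PORT[0]+[0,0,.12],MY+np.pi/2)
E
```

```text
t34.08 [ 0.5152 -0.1848  0.2049] jaw dir -99.2 tilt [-0.003  0.002 -1.   ] F [-0.5 -0.3 -0.5] tau [ 0.03  0.01 -0.05] open 0.0154 q [-0.44 -0.    1.65  0.    1.5   1.29]
 shift [ 0.1316 -0.0248 -0.0098] |d|0.134 tw0.0(q6 1.46) tw-180.0(q6 -1.68)
```

View pics/w20.png

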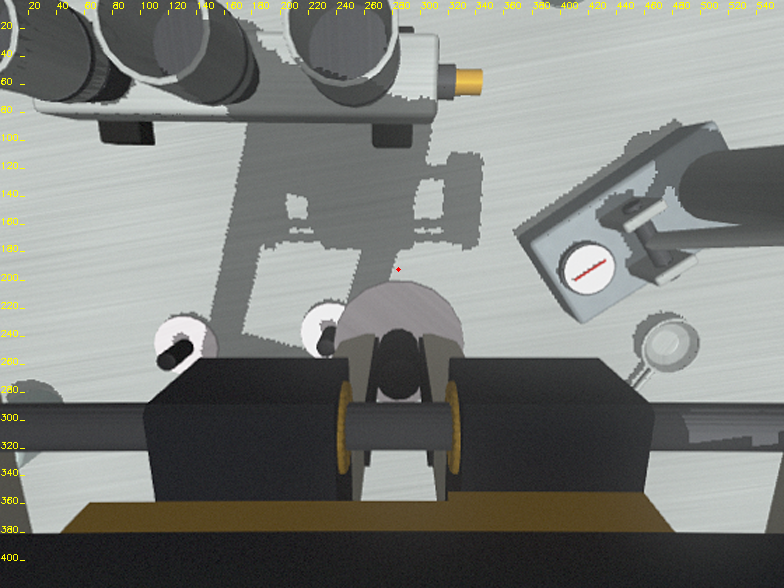

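```bash
python3 - <<'E'
from plan import *
for x0 in (-.003,0,.003): print(x0,(inwrist([[x0+.027,0,.009],[x0,.027,.009],[x0,-.027,.009],[x0-.008,0,-.025]])*1.4).round(1).tolist())
E
```

```text
-0.003 [[398.4, 289.6], [463.0, 352.3], [333.8, 352.4], [398.5, 410.3]]
0 [[398.4, 282.4], [463.2, 345.6], [333.6, 345.6], [398.5, 402.5]]
0.003 [[398.4, 275.1], [463.5, 338.8], [333.3, 338.8], [398.5, 394.6]]
```

Emit:
send_rows([
  [[0.04,-0.008,-0.005],0],
  [[0.08,-0.015,-0.005],0],
  [[0.115,-0.022,-0.005],0],
  [[0.1306,-0.0248,0.0],0],
  [[0.1306,-0.0248,0.0],0],
  [[0.1306,-0.0248,0.01],0],
  [[0.1306,-0.0248,0.01],0],
])

```text
t: 35.0
tool_pos: [0.6476, -0.1816, 0.1955]
orientation: [-3.131, 0.253, 0.004]
force: [-1.0, 0.5, -0.2]
opening: 0.0157
```

```bash
python3 - <<'E'
from plan import *
st()
snap("wrist","w21",None,1.4,proj("wrist",[PORT[0]+[.025*np.cos(u),.025*np.sin(u),.064] for u in np.linspace(0,6.2,24)]))
plan(PORT[0]+[0,0,.077],MY+np.pi/2)
E
```

```text
t35.00 [ 0.6476 -0.1816  0.1955] jaw dir -99.2 tilt [-0.003  0.001 -1.   ] F [-1.   0.5 -0.2] tau [0.04 0.06 0.04] open 0.0157 q [-0.35  0.34  1.29 -0.    1.52  1.38]
 shift [ 0.0009 -0.0004  0.0254] |d|0.025 tw180.0(q6 4.60) tw-0.0(q6 1.46)
```

View pics/w21.png

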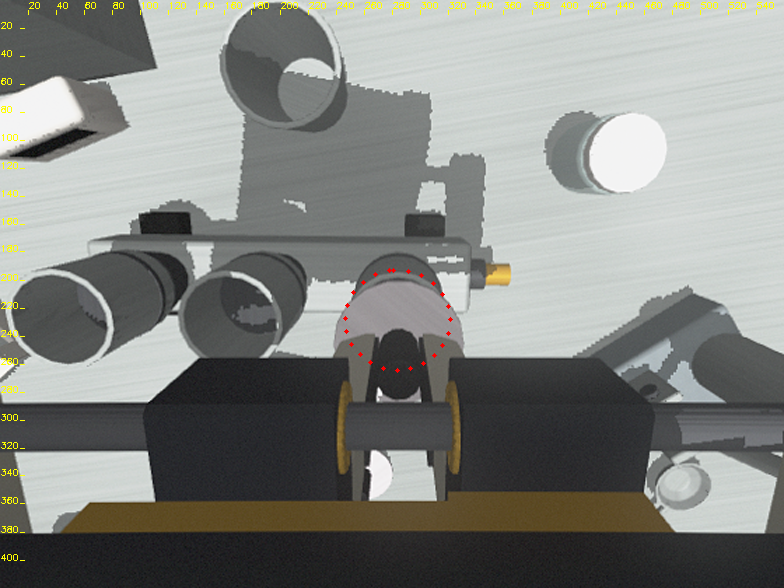

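Emit:
send_rows([
  [[0,0,0.01],0],
  [[0,0,0.018],0],
  [[0,0,0.022],0],
  [[0,0,0.0248],0],
  [[0,0,0.0248],0],
])

```text
t: 35.67
tool_pos: [0.649, -0.1817, 0.1723]
orientation: [-3.131, 0.252, 0.0]
force: [-1.1, -0.6, -0.7]
opening: 0.0158
```

```bash
python3 - <<'E'
from plan import *
st()
snap("wrist","w22",(200,140,380,320),3.3,proj("wrist",[PORT[0]+[.027*np.cos(u),.027*np.sin(u),.068] for u in np.linspace(0,6.2,24)]))
E
```

```text
t35.67 [ 0.649  -0.1817  0.1723] jaw dir -99.2 tilt [-0.  0. -1.] F [-1.1 -0.6 -0.7] tau [ 0.04 -0.05 -0.03] open 0.0158 q [-0.35  0.35  1.32 -0.    1.47  1.38]
```

View pics/w22.png

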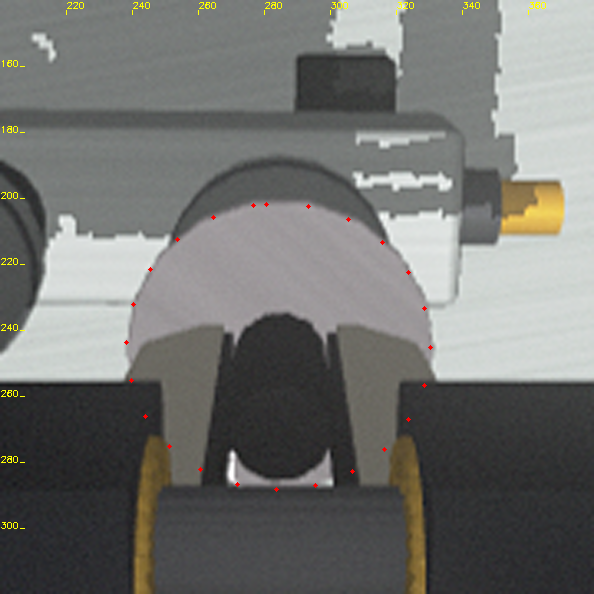

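Emit:
send_rows([
  [[0,0,0.001],0],
  [[0,0,0.001],0],
])

```text
t: 35.98
tool_pos: [0.6492, -0.1817, 0.1717]
orientation: [3.131, -0.252, 0.0]
force: [0.4, 0.8, 0.0]
opening: 0.0157
```

Emit:
send_rows([
  [[0,0,0],0],
  [[0,0,0],0],
  [[0,0,-0.02],0],
  [[0,0,-0.05],0],
  [[0,0,-0.07],0],
  [[0,0,-0.07],0],
], jaw=0.04)

```text
t: 36.72
tool_pos: [0.6505, -0.1823, 0.2451]
orientation: [3.13, -0.252, 0.008]
force: [-0.4, 1.0, -0.7]
opening: 0.0401
```

```bash
python3 - <<'E'
from plan import *
st()
snap("wrist","w23",None,1.4,proj("wrist",[PORT[0]+[.027*np.cos(u),.027*np.sin(u),.068] for u in np.linspace(0,6.2,24)]))
plan([.465,-.119,.12],MY+np.pi/2)
E
```

```text
t36.73 [ 0.6505 -0.1823  0.2451] jaw dir -99.2 tilt [ 0.005 -0.002 -1.   ] F [-0.4  1.  -0.7] tau [ 0.04 -0.   -0.02] open 0.0401 q [-0.35  0.32  1.22  0.    1.59  1.38]
 shift [-0.1927 -0.0326  0.1224] |d|0.231 tw0.0(q6 1.48) tw-180.0(q6 -1.66)
```

View pics/w23.png

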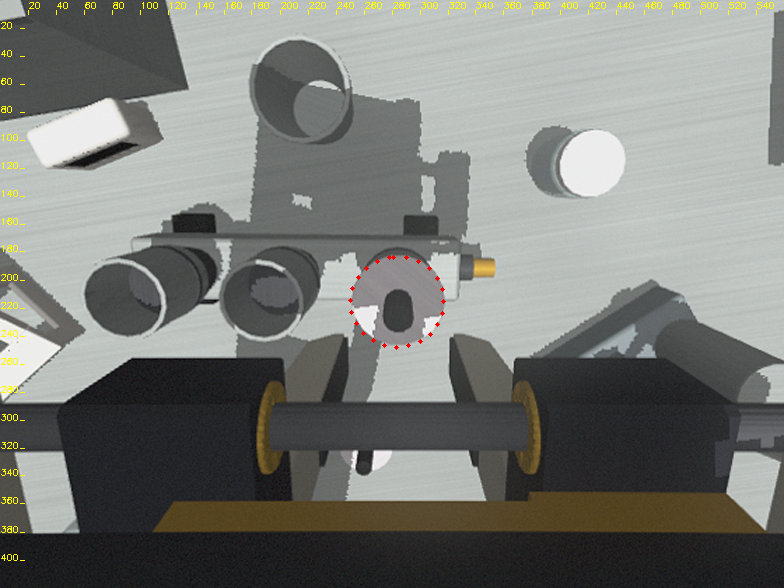

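Emit:
send_rows([
  [[-0.05,-0.008,0.0],0],
  [[-0.1,-0.017,0.01],0],
  [[-0.15,-0.025,0.05],0],
  [[-0.185,-0.032,0.09],0],
  [[-0.1927,-0.0326,0.12],0],
  [[-0.1927,-0.0326,0.122],0],
  [[-0.1927,-0.0326,0.122],0],
])

```text
t: 37.65
tool_pos: [0.4648, -0.1189, 0.1202]
orientation: [3.131, -0.253, 0.001]
force: [0.3, -0.2, 0.1]
opening: 0.0404
```

```bash
python3 - <<'E'
from plan import *
st()
snap("wrist","w24",None,1.4,np.vstack([proj("wrist",[[.4645,-.119,.044]]),proj("wrist",[np.array([.4645,-.119,.01])+[.027*np.cos(u),.027*np.sin(u),0] for u in np.linspace(0,6.2,24)])]))
plan([.4645,-.119,.019],MY+np.pi/2)
E
```

```text
t37.65 [ 0.4648 -0.1189  0.1202] jaw dir -99.2 tilt [ 0. -0. -1.] F [ 0.3 -0.2  0.1] tau [0.07 0.05 0.02] open 0.0404 q [-0.36 -0.13  1.93  0.    1.34  1.37]
 shift [-0.0011 -0.      0.1019] |d|0.102 tw0.0(q6 1.48) tw-180.0(q6 -1.66)
```

View pics/w24.png

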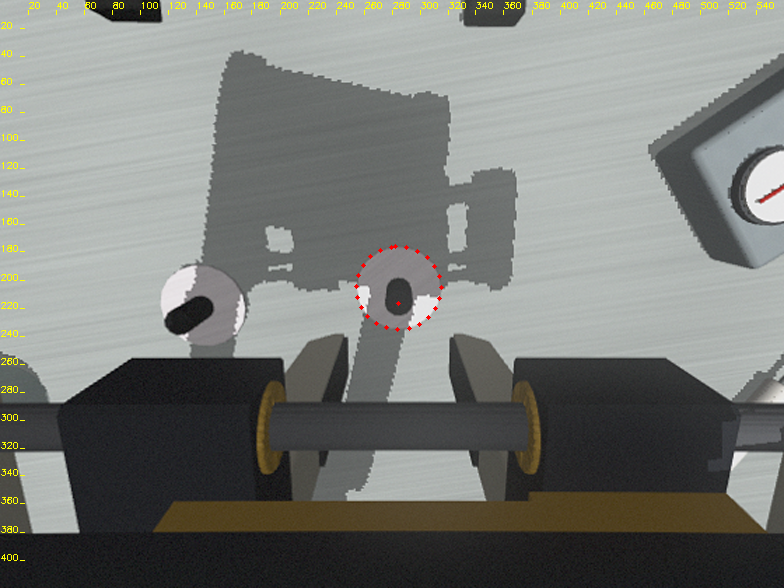

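Emit:
send_rows([
  [[0,0,0.03],0],
  [[0,0,0.06],0],
  [[0,0,0.09],0],
  [[0,0,0.101],0],
  [[0,0,0.101],0],
  [[0,0,0.101],0],
])

```text
t: 38.45
tool_pos: [0.4656, -0.1192, 0.0202]
orientation: [3.131, -0.252, 0.004]
force: [0.1, 0.6, -0.0]
opening: 0.0399
```

Emit:
send_rows([
  [[0,0,0],0],
  [[0,0,0],0],
  [[0,0,0],0],
  [[0,0,0],0],
  [[0,0,0],0],
  [[0,0,-0.03],0],
  [[0,0,-0.08],0],
  [[0,0,-0.13],0],
  [[0,0,-0.17],0],
  [[0,0,-0.19],0],
  [[0,0,-0.19],0],
  [[0,0,-0.19],0],
], jaw=0.0, squeeze=10)

```text
t: 39.95
tool_pos: [0.4634, -0.1184, 0.207]
orientation: [-3.131, 0.252, 0.003]
force: [0.5, -0.8, -0.4]
opening: 0.0157
```

```bash
python3 - <<'E'
from plan import *
st()
snap("wrist","w25",None,1.4,inwrist([[.027,0,.009],[0,.027,.009],[0,-.027,.009],[-.008,0,-.025]]))
plan(PORT[1]+[0,0,.115],MY+np.pi/2)
E
```

```text
t39.95 [ 0.4634 -0.1184  0.207 ] jaw dir -99.2 tilt [-0.002  0.001 -1.   ] F [ 0.5 -0.8 -0.4] tau [ 0.03 -0.06  0.  ] open 0.0157 q [-0.36 -0.2   1.83  0.    1.51  1.37]
 shift [ 0.1935 -0.0476 -0.0029] |d|0.199 tw0.0(q6 1.58) tw-180.0(q6 -1.56)
```

View pics/w25.png

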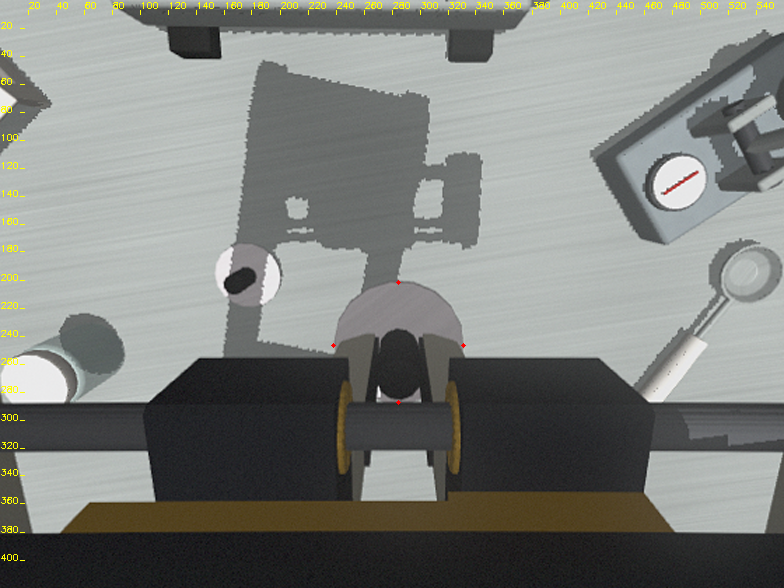

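Emit:
send_rows([
  [[0.05,-0.012,-0.005],0],
  [[0.1,-0.025,-0.005],0],
  [[0.15,-0.037,-0.005],0],
  [[0.185,-0.045,0.0],0],
  [[0.193,-0.0476,0.0],0],
  [[0.193,-0.0476,0.01],0],
  [[0.193,-0.0476,0.02],0],
  [[0.193,-0.0476,0.028],0],
  [[0.193,-0.0476,0.033],0],
  [[0.193,-0.0476,0.033],0],
])

```text
t: 41.25
tool_pos: [0.6618, -0.1026, 0.1752]
orientation: [-3.131, 0.253, 0.001]
force: [0.6, 0.3, -0.8]
opening: 0.0153
```

```bash
python3 - <<'E'
from plan import *
st();plan(PORT[1]+[0,0,.0785],MY+np.pi/2)
snap("wrist","w26",(200,140,380,320),3.3,proj("wrist",[PORT[1]+[.027*np.cos(u),.027*np.sin(u),.068] for u in np.linspace(0,6.2,24)]))
E
```

```text
t41.25 [ 0.6618 -0.1026  0.1752] jaw dir -99.2 tilt [-0.001  0.    -1.   ] F [ 0.6  0.3 -0.8] tau [ 0.09 -0.06  0.04] open 0.0153 q [-0.23  0.34  1.33  0.    1.48  1.5 ]
 shift [-0.     -0.0002  0.0027] |d|0.003 tw0.0(q6 1.58) tw-180.0(q6 -1.56)
```

View pics/w26.png

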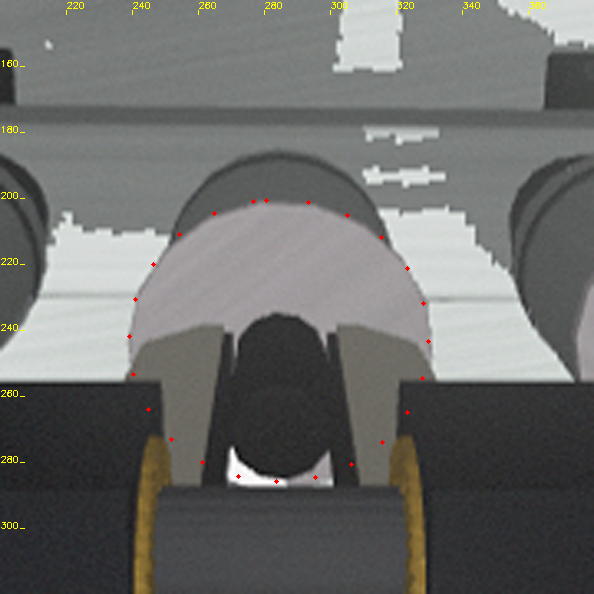

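Emit:
send_rows([
  [[0,0,0.0015],0],
  [[0,0,0.003],0],
  [[0,0,0.003],0],
])

```text
t: 41.68
tool_pos: [0.6622, -0.1026, 0.1725]
orientation: [3.131, -0.252, -0.0]
force: [-0.1, 0.3, 0.8]
opening: 0.016
```

Emit:
send_rows([
  [[0,0,0],0],
  [[0,0,0],0],
  [[0,0,-0.02],0],
  [[0,0,-0.05],0],
  [[0,0,-0.07],0],
  [[0,0,-0.07],0],
], jaw=0.04)

```text
t: 42.42
tool_pos: [0.6637, -0.1029, 0.2461]
orientation: [3.131, -0.252, 0.008]
force: [0.3, -0.0, -0.9]
opening: 0.0399
```

```bash
python3 - <<'E'
from plan import *
st()
snap("wrist","w27",None,1.4,proj("wrist",[PORT[1]+[.027*np.cos(u),.027*np.sin(u),.068] for u in np.linspace(0,6.2,24)]))
plan([.474,.005,.12],MY+np.pi/2)
E
```

```text
t42.42 [ 0.6637 -0.1029  0.2461] jaw dir -99.2 tilt [ 0.005 -0.001 -1.   ] F [ 0.3 -0.  -0.9] tau [ 0.   -0.    0.03] open 0.0399 q [-0.23  0.31  1.23  0.    1.59  1.5 ]
 shift [-0.204  -0.0761  0.1233] |d|0.250 tw0.0(q6 1.74) tw-180.0(q6 -1.40)
```

View pics/w27.png

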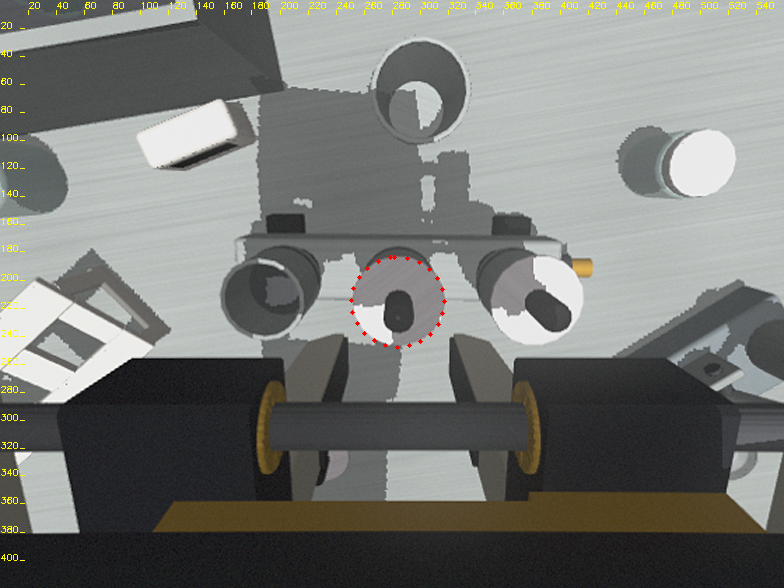

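Lid 2 of 3 is seated. Now the last lid.

Emit:
send_rows([
  [[-0.05,-0.018,0.0],0],
  [[-0.1,-0.037,0.01],0],
  [[-0.15,-0.056,0.05],0],
  [[-0.19,-0.07,0.09],0],
  [[-0.204,-0.0761,0.12],0],
  [[-0.204,-0.0761,0.123],0],
  [[-0.204,-0.0761,0.123],0],
])

```text
t: 43.35
tool_pos: [0.4738, 0.0048, 0.1201]
orientation: [3.131, -0.253, 0.001]
force: [0.5, 0.2, 0.3]
opening: 0.0399
```

```bash
python3 - <<'E'
from plan import *
st()
snap("wrist","w28",None,1.4,np.vstack([proj("wrist",[[.474,.005,.044]]),proj("wrist",[np.array([.474,.005,.01])+[.027*np.cos(u),.027*np.sin(u),0] for u in np.linspace(0,6.2,24)])]))
plan([.474,.005,.0195],MY+np.pi/2)
E
```

```text
t43.35 [0.4738 0.0048 0.1201] jaw dir -99.2 tilt [ 0.001 -0.    -1.   ] F [0.5 0.2 0.3] tau [0.02 0.04 0.03] open 0.0399 q [-0.1  -0.15  1.95 -0.    1.34  1.63]
 shift [-0.0008 -0.0002  0.1014] |d|0.101 tw180.0(q6 4.88) tw-0.0(q6 1.74)
```

View pics/w28.png

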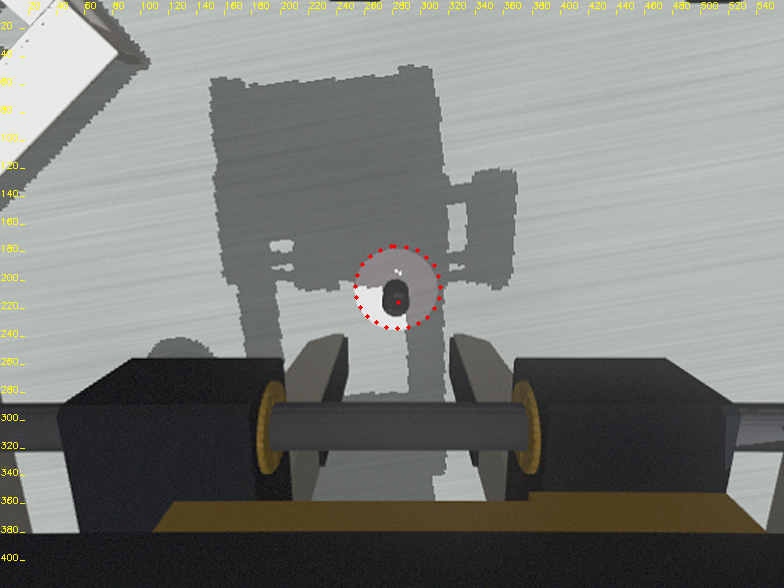

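Emit:
send_rows([
  [[0,-0.0005,0.03],0],
  [[0,-0.0005,0.06],0],
  [[0,-0.0005,0.09],0],
  [[0,-0.0005,0.101],0],
  [[0,-0.0005,0.101],0],
  [[0,-0.0005,0.101],0],
])

```text
t: 44.15
tool_pos: [0.4747, 0.0054, 0.0202]
orientation: [3.131, -0.253, 0.004]
force: [-1.2, 0.1, -0.0]
opening: 0.04
```

Emit:
send_rows([
  [[0,0,0],0],
  [[0,0,0],0],
  [[0,0,0],0],
  [[0,0,0],0],
  [[0,0,0],0],
  [[0,0,-0.03],0],
  [[0,0,-0.08],0],
  [[0,0,-0.13],0],
  [[0,0,-0.17],0],
  [[0,0,-0.19],0],
  [[0,0,-0.19],0],
  [[0,0,-0.19],0],
], jaw=0.0, squeeze=10)

```text
t: 45.65
tool_pos: [0.4724, 0.0057, 0.207]
orientation: [-3.131, 0.253, 0.003]
force: [0.2, 0.6, -0.7]
opening: 0.0156
```

```bash
python3 - <<'E'
from plan import *
st()
snap("wrist","w29",None,1.4,inwrist([[.027,0,.009],[0,.027,.009],[0,-.027,.009],[-.008,0,-.025]]))
plan(PORT[2]+[0,0,.115],MY+np.pi/2)
E
```

```text
t45.65 [0.4724 0.0057 0.207 ] jaw dir -99.2 tilt [-0.002  0.    -1.   ] F [ 0.2  0.6 -0.7] tau [ 0.   -0.01 -0.03] open 0.0156 q [-0.1  -0.21  1.84 -0.    1.51  1.64]
 shift [ 0.2046 -0.0036 -0.0029] |d|0.205 tw0.0(q6 1.70) tw-180.0(q6 -1.44)
```

View pics/w29.png

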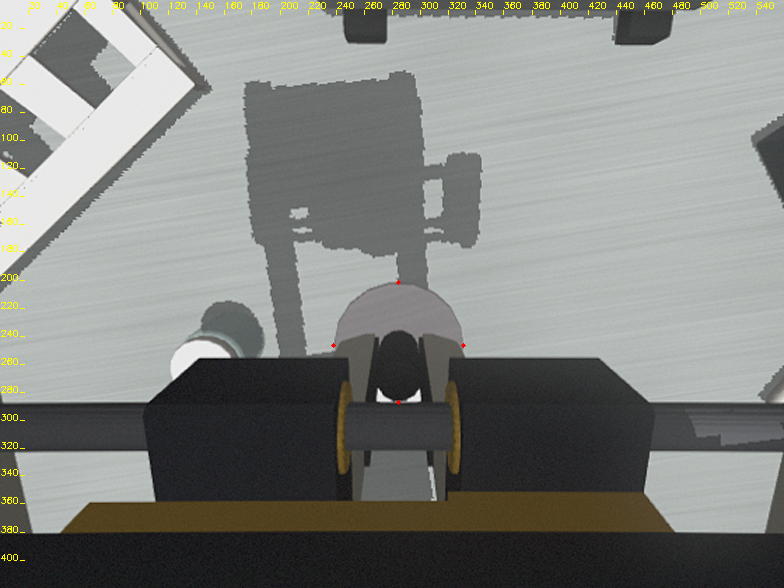

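Emit:
send_rows([
  [[0.05,-0.001,-0.005],0],
  [[0.1,-0.002,-0.005],0],
  [[0.15,-0.003,-0.005],0],
  [[0.19,-0.0036,0.0],0],
  [[0.2044,-0.0036,0.0],0],
  [[0.2044,-0.0036,0.01],0],
  [[0.2044,-0.0036,0.02],0],
  [[0.2044,-0.0036,0.028],0],
  [[0.2044,-0.0036,0.033],0],
  [[0.2044,-0.0036,0.033],0],
])

```text
t: 46.95
tool_pos: [0.6751, -0.0234, 0.1752]
orientation: [-3.131, 0.252, 0.001]
force: [0.3, 0.2, -0.6]
opening: 0.0159
```

```bash
python3 - <<'E'
from plan import *
st();plan(PORT[2]+[0,0,.0785],MY+np.pi/2)
snap("wrist","w30",(200,140,380,320),3.3,proj("wrist",[PORT[2]+[.027*np.cos(u),.027*np.sin(u),.068] for u in np.linspace(0,6.2,24)]))
E
```

```text
t46.95 [ 0.6751 -0.0234  0.1752] jaw dir -99.2 tilt [-0.  0. -1.] F [ 0.3  0.2 -0.6] tau [0.06 0.03 0.02] open 0.0159 q [-0.11  0.35  1.31  0.    1.48  1.62]
 shift [-0.0003  0.0001  0.0027] |d|0.003 tw0.0(q6 1.70) tw-180.0(q6 -1.44)
```

View pics/w30.png

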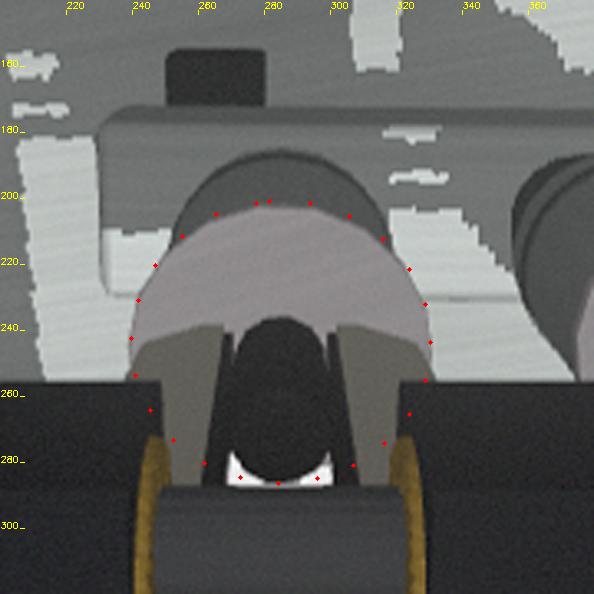

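Emit:
send_rows([
  [[0,0,0.0015],0],
  [[0,0,0.003],0],
  [[0,0,0.003],0],
])

```text
t: 47.38
tool_pos: [0.6755, -0.0235, 0.1725]
orientation: [-3.131, 0.252, 0.0]
force: [0.1, 0.7, -0.4]
opening: 0.0159
```

Emit:
send_rows([
  [[0,0,0],0],
  [[0,0,0],0],
  [[0,0,-0.02],0],
  [[0,0,-0.05],0],
  [[0,0,-0.1],0],
  [[-0.03,0.06,-0.13],0],
  [[-0.05,0.1,-0.13],0],
  [[-0.05,0.1,-0.13],0],
  [[-0.05,0.1,-0.13],0],
], jaw=0.04)

```text
t: 48.5
tool_pos: [0.6104, -0.1142, 0.3039]
orientation: [-3.131, 0.253, -0.003]
force: [-0.2, 1.2, 0.0]
opening: 0.0401
```

```bash
python3 - <<'E'
from plan import *
st()
snap("wrist","w31",None,1.4,np.vstack([proj("wrist",[p+[.027*np.cos(u),.027*np.sin(u),.068] for u in np.linspace(0,6.2,24)]+[p+[0,0,.064+.038]]) for p in PORT]))
snap("scene","s31",(150,110,290,250),4)
snap("top","t31",(270,120,500,270),3.3)
E
```

```text
t48.50 [ 0.6104 -0.1142  0.3039] jaw dir -99.3 tilt [ 0.002 -0.    -1.   ] F [-0.2  1.2  0. ] tau [ 0.04 -0.01 -0.  ] open 0.0401 q [-0.27  0.17  1.29  0.    1.68  1.46]
```

View pics/w31.png

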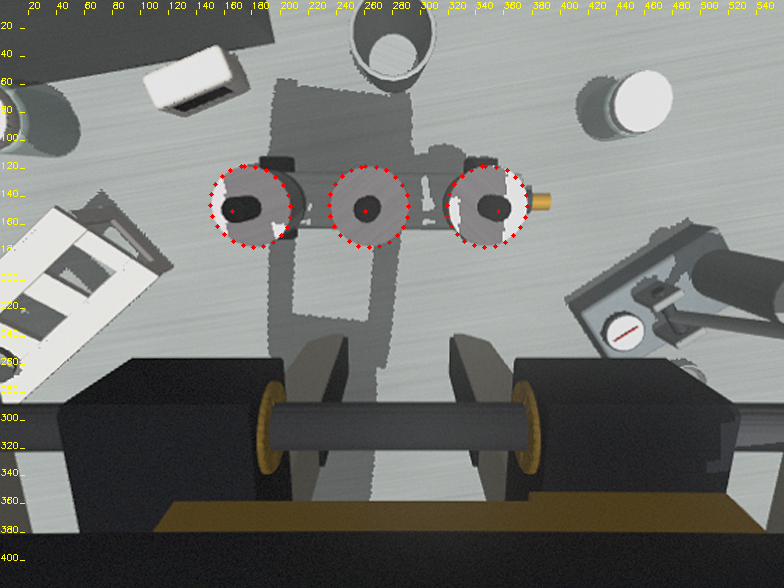

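View pics/s31.png

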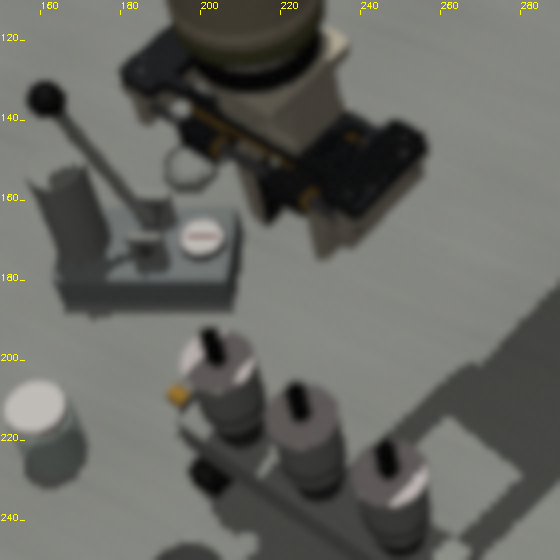

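View pics/t31.png

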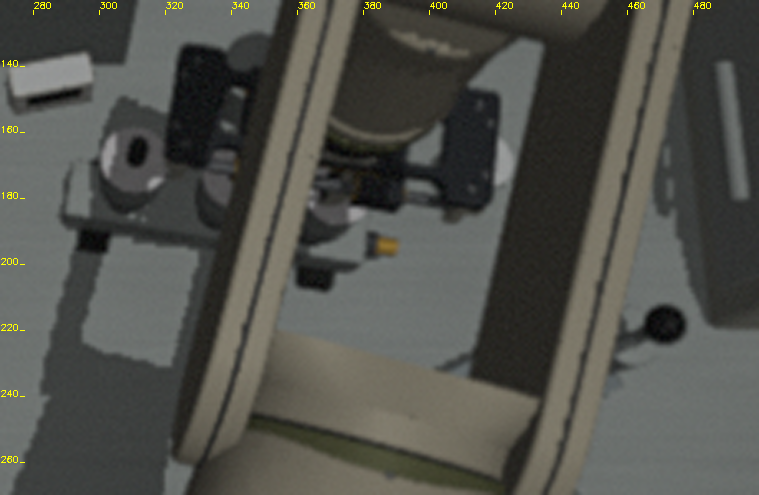

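```bash
python3 - <<'E'
from plan import *
snap("top","t32",(400,80,560,240),3.7); snap("scene","s32",(0,100,240,250),3.3)
plan([.47,-.30,.36],np.radians(-62))
E
```

```text
shift [-0.1091  0.2067 -0.0578] |d|0.241 tw142.9(q6 3.66) tw-37.1(q6 0.51) tw-217.1(q6 -2.63)
```

View pics/t32.png

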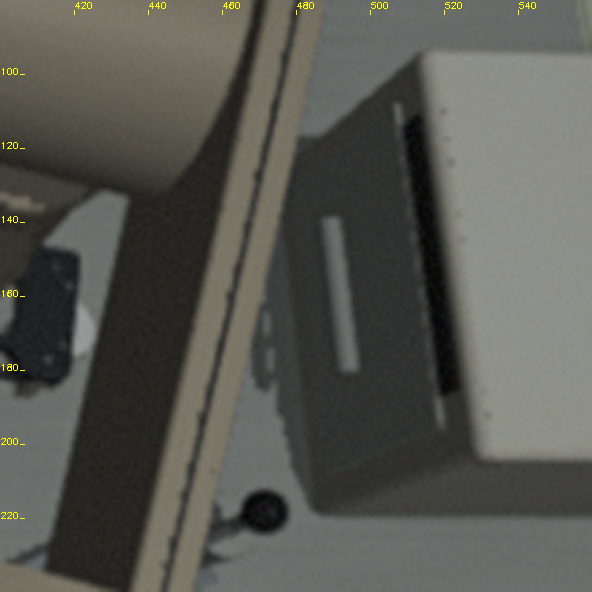

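View pics/s32.png

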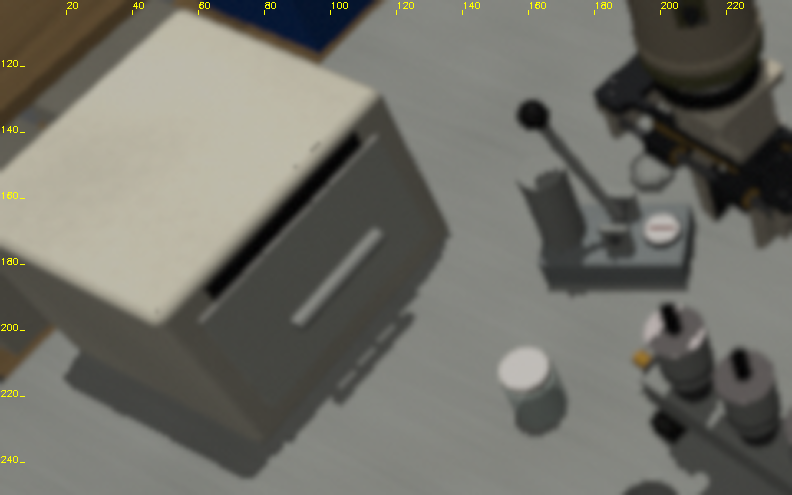

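```bash
python3 - <<'E'
from plan import *
print("box top corner",tri([("top",(528,205)),("scene",(114,130))]).round(3))
print("box bottom corner",onz("top",(485,219),0).round(3),onz("scene",(135,172),0).round(3))
E
```

```text
box top corner [ 0.573 -0.559  0.2  ]
box bottom corner [ 0.575 -0.555  0.   ] [ 0.582 -0.548  0.   ]
```

Emit:
send_rows([
  [[-0.01,0.05,-0.02],-5],
  [[-0.03,0.1,-0.05],-13],
  [[-0.08,0.15,-0.058],-21],
  [[-0.1,0.18,-0.058],-29],
  [[-0.1091,0.2067,-0.058],-37],
  [[-0.1091,0.2067,-0.058],-37],
  [[-0.1091,0.2067,-0.058],-37],
  [[-0.1091,0.2067,-0.058],-37],
])

```text
t: 49.75
tool_pos: [0.4701, -0.2997, 0.3603]
orientation: [-3.049, -0.755, 0.0]
force: [0.4, -0.1, 0.6]
opening: 0.0398
```

```bash
python3 - <<'E'
from plan import *
st();snap("wrist","w33",None,1.4,proj("wrist",[[.535,-.399,.2187]]))
E
```

```text
t49.75 [ 0.4701 -0.2997  0.3603] jaw dir -62.2 tilt [-0.  0. -1.] F [ 0.4 -0.1  0.6] tau [-0.01 -0.03 -0.  ] open 0.0398 q [-0.66  0.    1.37  0.    1.77  0.43]
```

View pics/w33.png

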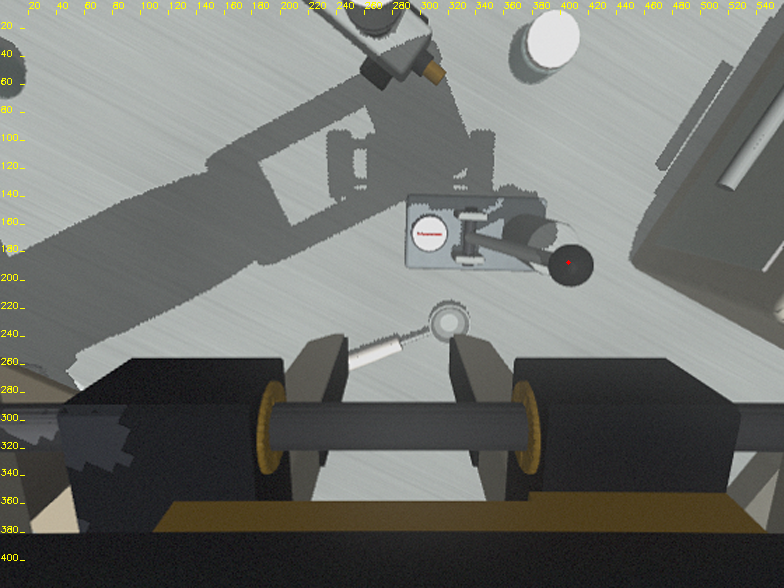

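```bash
python3 - <<'E'
from plan import *
k=onz("wrist",np.array((571,265))/1.4,.2179); print("knob",k.round(4))
print("knob 3view",tri([("wrist",np.array((571,265))/1.4),("top",(471.5,218)),("scene",(161.5,135))]).round(4))
# yaw from base top-face edges (top face height guess .03)
for z in (.02,.03,.04):
    a=[onz("wrist",np.array(p)/1.4,z) for p in ((409,195),(545,199),(405,268),(543,271.5))]
    print(z,[np.degrees(np.arctan2(*(q-p)[1::-1])).round(1) for p,q in (a[:2],a[2:])], [((a[0]+a[2])/2).round(3)])
for pxs in ((469,215),(469,260)): print("yoke",onz("wrist",np.array(pxs)/1.4,.072).round(4))
d=np.array([np.cos(np.radians(-63.5)),np.sin(np.radians(-63.5)),0])
h=k-d*.16*np.sin(.3)-[0,0,.16*np.cos(.3)];print("hinge",h.round(4), proj("wrist",[h])*1.4)
E
```

```text
knob [ 0.5344 -0.4022  0.2179]
knob 3view [ 0.5346 -0.4004  0.218 ]
0.02 [np.float64(-63.9), np.float64(-63.7)] [array([ 0.483, -0.304,  0.02 ])]
0.03 [np.float64(-63.9), np.float64(-63.7)] [array([ 0.484, -0.303,  0.03 ])]
0.04 [np.float64(-63.9), np.float64(-63.7)] [array([ 0.485, -0.302,  0.04 ])]
yoke [ 0.532  -0.3471  0.072 ]
yoke [ 0.4924 -0.37    0.072 ]
hinge [ 0.5133 -0.3599  0.065 ] [[469.60930081 236.62663836]]
```

```bash
python3 - <<'E'
from plan import *
plan([.5345,-.4015,.27],np.radians(-63.8))
E
```

```text
shift [0.0096 0.1201 0.0903] |d|0.151 tw181.6(q6 3.61) tw1.6(q6 0.47) tw-178.4(q6 -2.67)
```

Emit:
send_rows([
  [[0.003,0.04,0.02],1.6],
  [[0.006,0.08,0.05],1.6],
  [[0.0096,0.12,0.08],1.6],
  [[0.0096,0.12,0.09],1.6],
  [[0.0096,0.12,0.09],1.6],
  [[0.0096,0.12,0.09],1.6],
], jaw=0.06)

```text
t: 50.55
tool_pos: [0.5343, -0.4019, 0.2731]
orientation: [3.057, 0.712, 0.003]
force: [-0.3, 0.7, 0.9]
opening: 0.0601
```

```bash
python3 - <<'E'
from plan import *
st();snap("wrist","w34",None,1.4,proj("wrist",[[.5345,-.4015,.2179],tcp()[:3,3]]))
plan([.5345,-.4015,.209],np.radians(-63.8))
E
```

```text
t50.55 [ 0.5343 -0.4019  0.2731] jaw dir -63.8 tilt [ 0.002 -0.002 -1.   ] F [-0.3  0.7  0.9] tau [ 0.04 -0.    0.  ] open 0.0601 q [-0.72  0.3   1.2   0.    1.64  0.39]
 shift [ 0.0003 -0.0007  0.0644] |d|0.064 tw180.0(q6 3.61) tw0.0(q6 0.47) tw-180.0(q6 -2.67)
```

View pics/w34.png

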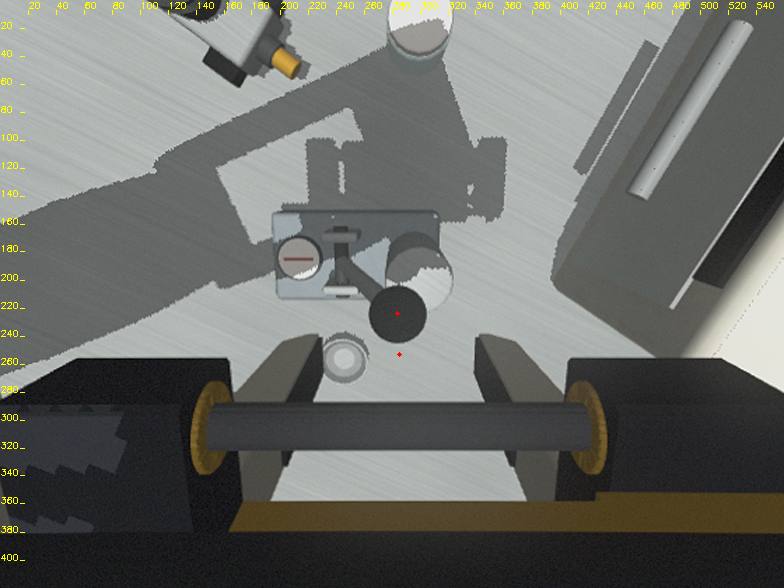

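Emit:
send_rows([
  [[0,-0.0005,0.03],0],
  [[0,-0.0005,0.055],0],
  [[0,-0.0005,0.0635],0],
  [[0,-0.0005,0.0635],0],
  [[0,-0.0005,0.0635],0],
])

```text
t: 51.22
tool_pos: [0.5342, -0.4025, 0.2092]
orientation: [3.058, 0.711, 0.003]
force: [-0.6, 0.1, 0.5]
opening: 0.0601
```

Emit:
send_rows([
  [[0,0,0],0],
  [[0,0,0],0],
  [[0,0,0],0],
  [[0,0,0],0],
  [[0,0,0],0],
  [[0,0,0],0],
], jaw=0.015, squeeze=25)

```text
t: 51.98
tool_pos: [0.5335, -0.4019, 0.2071]
orientation: [-3.06, -0.712, 0.0]
force: [-1.0, 1.7, 2.2]
opening: 0.0285
```

```bash
python3 - <<'E'
from plan import *
st();T=tcp();k=T[:3,3]-T[:3,:3]@np.array([0,0,.009])
d=np.array([np.cos(np.radians(-63.8)),np.sin(np.radians(-63.8)),0]); D=T[:3,:3].T
c0=np.array([np.sin(.3),np.cos(.3)])*.16
for th in np.arange(.1,.96,.05):
    c=np.array([np.sin(.3-th),np.cos(.3-th)])*.16-c0
    w=d*c[0]+[0,0,c[1]]; print(th.round(2),(D@w).round(4))
E
```

```text
t51.98 [ 0.5335 -0.4019  0.2071] jaw dir -63.8 tilt [-0.  0. -1.] F [-1.   1.7  2.2] tau [ 0.17  0.13 -0.04] open 0.0285 q [-0.72  0.32  1.29  0.    1.53  0.39]
0.1 [-0.     -0.0155 -0.004 ]
0.15 [-0.     -0.0234 -0.0053]
0.2 [-0.     -0.0313 -0.0063]
0.25 [-0.     -0.0393 -0.0069]
0.3 [-0.     -0.0473 -0.0071]
0.35 [-0.     -0.0553 -0.0069]
0.4 [-0.     -0.0633 -0.0063]
0.45 [-0.     -0.0712 -0.0053]
0.5 [-0.     -0.0791 -0.0039]
0.55 [-0.     -0.0869 -0.0022]
0.6 [-0.     -0.0946  0.    ]
0.65 [-0.     -0.1021  0.0026]
0.7 [-0.     -0.1096  0.0055]
0.75 [-0.     -0.1169  0.0088]
0.8 [-0.     -0.124   0.0125]
0.85 [-0.     -0.1309  0.0165]
0.9 [-0.     -0.1376  0.0208]
0.95 [-0.     -0.1441  0.0255]
```

Emit:
send_rows([
  [[0,-0.008,-0.003],0],
  [[0,-0.0155,-0.005],0],
  [[0,-0.0234,-0.0063],0],
  [[0,-0.0313,-0.0073],0],
  [[0,-0.0393,-0.0079],0],
  [[0,-0.0473,-0.0081],0],
  [[0,-0.0553,-0.0079],0],
  [[0,-0.0633,-0.0073],0],
  [[0,-0.0633,-0.0073],0],
])

```text
t: 53.1
tool_pos: [0.5066, -0.3462, 0.2176]
orientation: [3.055, 0.71, 0.005]
force: [2.1, -4.8, 8.1]
opening: 0.0284
```

```bash
python3 - <<'E'
from plan import *
st();snap("wrist","w35",None,1.4);snap("scene","s35",(120,100,260,220),4)
E
```

```text
t53.10 [ 0.5066 -0.3462  0.2176] jaw dir -63.8 tilt [ 0.004 -0.005 -1.   ] F [ 2.1 -4.8  8.1] tau [-0.97 -0.51 -0.01] open 0.0284 q [-0.68  0.16  1.46 -0.    1.52  0.43]
```

View pics/w35.png

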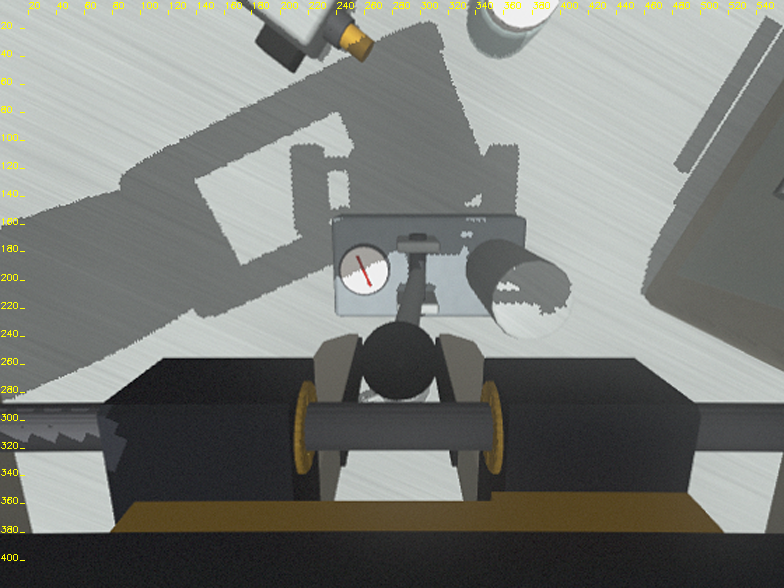

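View pics/s35.png

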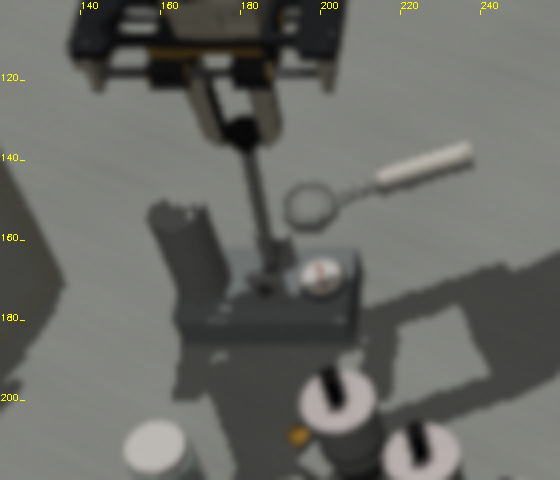

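Emit:
send_rows([
  [[0,-0.008,0.0],0],
  [[0,-0.0158,0.001],0],
  [[0,-0.0235,0.0025],0],
  [[0,-0.0313,0.0045],0],
  [[0,-0.0388,0.007],0],
  [[0,-0.0463,0.01],0],
  [[0,-0.0535,0.0132],0],
  [[0,-0.0607,0.017],0],
  [[0,-0.0676,0.021],0],
  [[0,-0.0715,0.0235],0],
  [[0,-0.0743,0.025],0],
  [[0,-0.0743,0.025],0],
])

```text
t: 54.7
tool_pos: [0.4747, -0.2804, 0.1927]
orientation: [3.053, 0.71, 0.008]
force: [5.1, -6.7, 6.6]
opening: 0.0288
```

```bash
python3 - <<'E'
from plan import *
st();snap("wrist","w36",None,1.4);snap("scene","s36",(120,100,260,220),4)
T=tcp();k=T[:3,3];h=np.array([.5133,-.3595,.065]);d=np.array([np.cos(np.radians(-63.8)),np.sin(np.radians(-63.8)),0])
print("theta est",.3-np.arctan2((k-h)@d,k[2]+.009-h[2]), np.hypot((k-h)@d,k[2]+.009-h[2]))
E
```

```text
t54.70 [ 0.4747 -0.2804  0.1927] jaw dir -63.8 tilt [ 0.006 -0.006 -1.   ] F [ 5.1 -6.7  6.6] tau [-1.62 -1.11  0.01] open 0.0288 q [-0.63  0.    1.67 -0.    1.46  0.49]
theta est 0.8711671761945685 0.16256053815186344
```

View pics/w36.png

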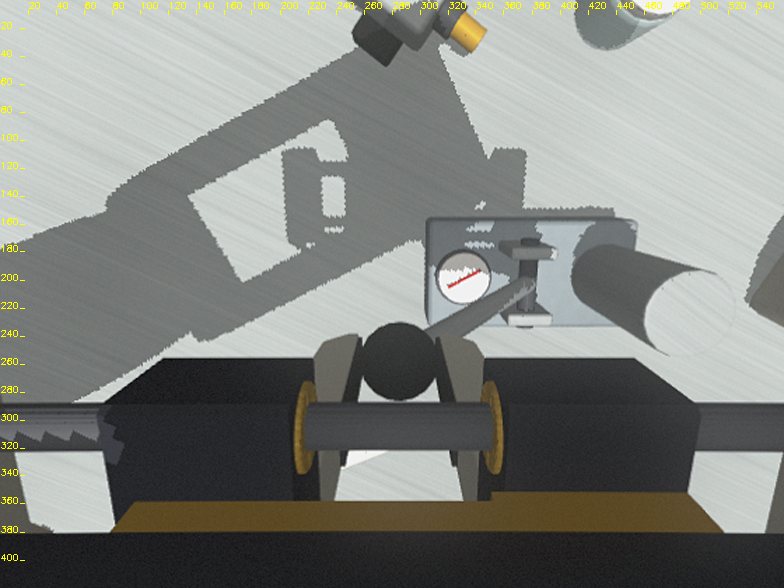

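View pics/s36.png

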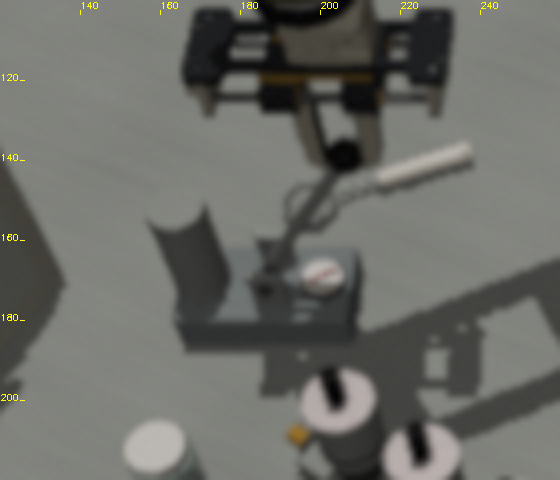

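Emit:
send_rows([
  [[0,-0.002,0.001],0],
  [[0,-0.004,0.0025],0],
  [[0,-0.006,0.004],0],
  [[0,-0.006,0.004],0],
  [[0,-0.006,0.004],0],
])

```text
t: 55.42
tool_pos: [0.4736, -0.2778, 0.1908]
orientation: [3.047, 0.707, 0.012]
force: [8.2, -15.4, 9.4]
opening: 0.0287
```

```bash
python3 - <<'E'
from plan import *
st()
T=tcp();k=T[:3,3];h=np.array([.5133,-.3595,.065]);d=np.array([np.cos(np.radians(-63.8)),np.sin(np.radians(-63.8)),0])
print("theta est",.3-np.arctan2((k-h)@d,k[2]+.009-h[2]), np.hypot((k-h)@d,k[2]+.009-h[2]))
E
```

```text
t55.42 [ 0.4736 -0.2778  0.1908] jaw dir -63.9 tilt [ 0.011 -0.011 -1.   ] F [  8.2 -15.4   9.4] tau [-3.   -1.55 -0.02] open 0.0287 q [-0.62 -0.01  1.68 -0.    1.45  0.49]
theta est 0.8929397442901696 0.16257435711266902
```

Emit:
send_rows([
  [[0,0.006,-0.003],0],
  [[0,0.0127,-0.0072],0],
  [[0,0.0196,-0.0112],0],
  [[0,0.0267,-0.0149],0],
  [[0,0.034,-0.0182],0],
  [[0,0.0415,-0.0211],0],
  [[0,0.049,-0.0237],0],
  [[0,0.0567,-0.0259],0],
  [[0,0.0645,-0.0276],0],
  [[0,0.0724,-0.029],0],
  [[0,0.0803,-0.03],0],
  [[0,0.0803,-0.03],0],
])

```text
t: 56.92
tool_pos: [0.506, -0.3462, 0.2153]
orientation: [3.059, 0.711, 0.0]
force: [0.4, -4.9, -3.6]
opening: 0.0284
```

```bash
python3 - <<'E'
from plan import *
st();snap("wrist","w37",None,1)
E
```

```text
t56.92 [ 0.506  -0.3462  0.2153] jaw dir -63.8 tilt [ 0.001 -0.001 -1.   ] F [ 0.4 -4.9 -3.6] tau [-0.9  -0.05 -0.05] open 0.0284 q [-0.68  0.17  1.46 -0.    1.52  0.43]
```

View pics/w37.png

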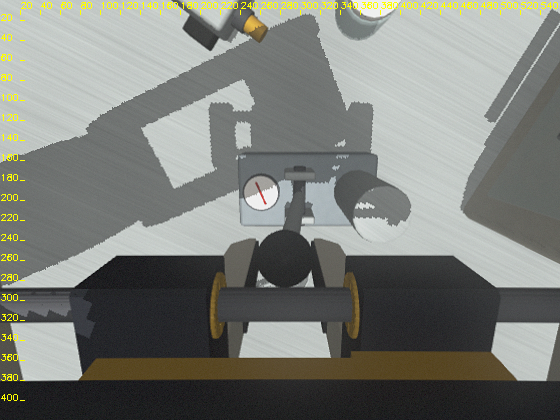

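Emit:
send_rows([
  [[0,0.008,-0.0006],0],
  [[0,0.016,-0.0008],0],
  [[0,0.024,-0.0006],0],
  [[0,0.032,0.0],0],
  [[0,0.0399,0.001],0],
  [[0,0.0478,0.0023],0],
  [[0,0.0556,0.004],0],
  [[0,0.0633,0.0063],0],
  [[0,0.0645,0.0063],0],
  [[0,0.0645,0.0063],0],
])

```text
t: 58.22
tool_pos: [0.5336, -0.402, 0.2088]
orientation: [-3.057, -0.712, 0.002]
force: [-6.1, 6.1, 3.6]
opening: 0.0287
```

```bash
python3 - <<'E'
from plan import *
st()
T=tcp();k=T[:3,3];h=np.array([.5133,-.3595,.065]);d=np.array([np.cos(np.radians(-63.8)),np.sin(np.radians(-63.8)),0])
print("theta est",.3-np.arctan2((k-h)@d,k[2]+.009-h[2]))
E
```

```text
t58.23 [ 0.5336 -0.402   0.2088] jaw dir -63.8 tilt [-0.002  0.003 -1.   ] F [-6.1  6.1  3.6] tau [1.29 1.2  0.06] open 0.0287 q [-0.72  0.32  1.29  0.    1.54  0.39]
theta est 0.0012626469236626248
```

Emit:
send_rows([
  [[0,-0.001,0],0],
  [[0,-0.001,0],0],
  [[0,-0.001,0],0],
  [[0,-0.001,0],0],
  [[0,-0.001,-0.02],0],
  [[0,-0.001,-0.05],0],
  [[0,-0.001,-0.09],0],
  [[0,-0.05,-0.12],0],
  [[0,-0.1,-0.12],0],
  [[0,-0.1,-0.12],0],
  [[0,-0.1,-0.12],0],
], jaw=0.06)

```text
t: 59.6
tool_pos: [0.4902, -0.3137, 0.3307]
orientation: [3.058, 0.711, 0.002]
force: [0.6, 0.1, -0.0]
opening: 0.0599
```

```bash
python3 - <<'E'
from plan import *
st();snap("wrist","w38",None,1.4,np.vstack([proj("wrist",[p+[.027*np.cos(u),.027*np.sin(u),.068] for u in np.linspace(0,6.2,24)]) for p in PORT]+[proj("wrist",[[.5345,-.4015,.2179]])]))
snap("scene","s38",(120,100,420,300),2.6)
E
```

```text
t59.60 [ 0.4902 -0.3137  0.3307] jaw dir -63.8 tilt [ 0.002 -0.002 -1.   ] F [ 0.6  0.1 -0. ] tau [ 0.02 -0.02  0.05] open 0.0599 q [-0.66  0.06  1.36 -0.    1.72  0.46]
```

View pics/w38.png

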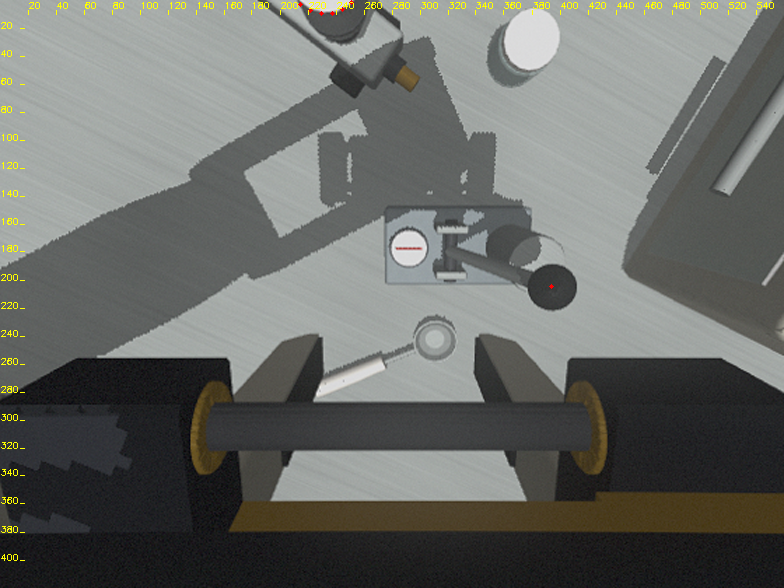

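View pics/s38.png

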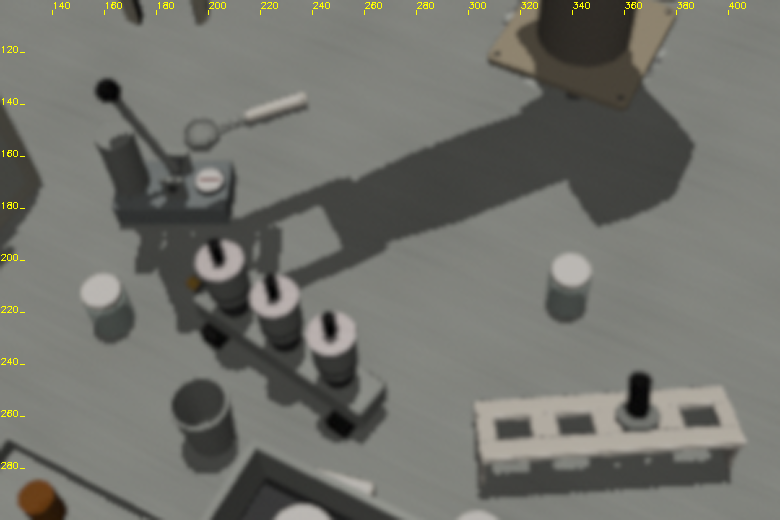

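```bash
python3 - <<'E'
from plant import ticket
print(ticket.close_job())
E
```

```text
the job is handed in; nothing more can be done
None
```

The leak test is done and the job is handed in, about 60 s into the 210 s allowed. No verdict is reported back, so what follows rests on my own checks.

- **Funnels:** All three went from the rack into ports 0, 1 and 2. I tipped each one upright against the socket wall and then pressed the rim down with about 20–26 N. The rims ended at z = 0.158, which is the fully home height.
- **Plug:** With three funnels there was no port left over, so the plug stayed in the rack.
- **Lids:** All three are on. After placing, they matched the predicted outlines in the wrist picture to within about 1 mm. One lid had been knocked aside during the run, so I located it again before picking it up.
- **Lever:** I held the knob between the jaws and pulled until the force rose from about 8 to 17 N at the stop, at an estimated 0.89 rad. I eased it back at about 0.4 rad/s and let go only once it was against its rest stop, at an estimated 0.00 rad.

The last pictures showed the lever at rest, the three lidded funnels standing square, the jars in view upright and the gripper clear of everything. The two jars behind the rack were not in those last pictures, and the arm never went near them. No final check failed or disagreed. The lever angles are worked out from the tool position, because there is no direct lever reading.

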